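Clear the cup warmer, reload it and switch it back on

TASK

Get the cup warmer ready for the next round: turn its dial to off (the ring mark), then sweep every spent coffee capsule off its deck into its waste bin with the brush, never touching the capsules with the fingers. Then stand the brush upright back on its rubber stand and stand every white cup upright on the deck, and with all that done turn the dial to the three-dot mark. Leave the other things on the counter where they are.

Things in the scene. Friction and masses are not known exactly. Their poses are not given: they have to be found in the camera images.
- deck (a point): Centre of the top of the fixed cup warmer's steel deck, 60 mm above the counter; its frame: x across, y along, z up. Clear over x -96..96, y -111..111 mm. Rails along both x sides rise 24 mm above it. At the +y end stands the black dial panel (y 111..221 mm, top 25 mm above the deck). The -y end is an open edge at y = -110 mm: what is pushed over it falls into the waste bin.
- bin (a point): Centre of the inner floor of the waste bin fixed to the warmer's -y end, 56 mm below the deck and 173 mm from the deck's centre; same axes as deck. Inside x -105..105 mm and y -61..61 mm; its three walls, 4 mm thick, rise 80 mm above this floor (24 mm above the deck), the fourth side is the warmer itself.
- dial (a joint): Dial angle (rad), clockwise from above. Detents 0.785 apart: 0 = off (ring mark, pointer to the deck's +y), 0.785 = one dot, 1.571 = two (pointer to the deck's +x), 2.356 = three, 3.142 = four dots (pointer to -y); end stops just beyond. It snaps to the nearest position when let go; 0.06 N m turns it past a detent. It starts at one of the dotted positions.
- dial_grip (a point): Point on the dial's vertical axis at the height to grip, 25 mm above the panel. The upright grip bar is 50 mm long and 12 mm thick, from 16 mm below this point to 14 mm above it, on a disc 50 mm across. A white line on one end of the bar's top is the pointer. The frame turns with the dial: y along the bar towards the pointer, x across the bar.
- brush_grip (a point): Centre of the brush's upright wooden handle, 92 mm above the bristle tips. Handle 40 mm (x) by 24 mm (y), from 37 mm below this point to 23 mm above it. Under it a back 114 x 36 x 18 mm and a stiff grey bristle block 110 mm (x) by 34 mm (y), 37 mm high. Loose, about 180 g; it stands on its bristles on the stand at first. z up.
- stand_top (a point): Centre of the top of the brush's stand, a fixed flat black rubber slab 190 mm (x) by 90 mm (y), 10 mm high.
- capsule0_mid (a point): Centre (half-way up) of a spent aluminium coffee capsule, a loose truncated cone 37 mm across its rim, 28 mm high, 14 g, standing rim down on the deck at first. Between two and four are present.
- capsule1_mid (a point): Centre (half-way up) of a spent aluminium coffee capsule, a loose truncated cone 37 mm across its rim, 28 mm high, 14 g, standing rim down on the deck at first. Between two and four are present.
- capsule2_mid (a point): Centre (half-way up) of a spent aluminium coffee capsule, a loose truncated cone 37 mm across its rim, 28 mm high, 14 g, standing rim down on the deck at first. Between two and four are present.
- capsule3_mid (a point): Centre (half-way up) of a spent aluminium coffee capsule, a loose truncated cone 37 mm across its rim, 28 mm high, 14 g, standing rim down on the deck at first. Between two and four are present.
- cup0_mid (a point): Centre (half-way up) of a loose white cup without handle, 56 mm across, 58 mm high, wall 4 mm, 160 g, open end up on the counter; straight-sided above a bevelled foot 10 mm high. Two or three are present; they stand near a glass sugar jar of like width but 85 mm high, which stays.
- cup1_mid (a point): Centre (half-way up) of a loose white cup without handle, 56 mm across, 58 mm high, wall 4 mm, 160 g, open end up on the counter; straight-sided above a bevelled foot 10 mm high. Two or three are present; they stand near a glass sugar jar of like width but 85 mm high, which stays.
- cup2_mid (a point): Centre (half-way up) of a loose white cup without handle, 56 mm across, 58 mm high, wall 4 mm, 160 g, open end up on the counter; straight-sided above a bevelled foot 10 mm high. Two or three are present; they stand near a glass sugar jar of like width but 85 mm high, which stays.
- sugar_jar: Bystander, to be left alone: glass jar with steel lid, 54 mm across, 85 mm high, among the cups. Origin at the centre of its underside.

How it is judged (in metres and radians):
On the way, in this order (a step that is already met when the one before it is completed fails the run):
1. the dial is turned to off (value of joint dial below 0.2 rad), for 0.2 s.
2. every capsule lies in the waste bin, with the dial still off (value of joint dial below 0.2 rad and x of capsule0_mid in the frame of bin between -0.105 and 0.105 m and y of capsule0_mid in the frame of bin between -0.062 and 0.062 m and z of each of capsule0_mid, capsule1_mid, capsule2_mid, capsule3_mid in the frame of bin below 0.055 m and x of capsule1_mid in the frame of bin between -0.105 and 0.105 m and y of capsule1_mid in the frame of bin between -0.062 and 0.062 m and x of capsule2_mid in the frame of bin between -0.105 and 0.105 m and y of capsule2_mid in the frame of bin between -0.062 and 0.062 m and x of capsule3_mid in the frame of bin between -0.105 and 0.105 m and y of capsule3_mid in the frame of bin between -0.062 and 0.062 m), for 0.2 s.
3. the brush stands on its stand, let go, and every cup stands on the deck, with the dial still off (value of joint dial below 0.2 rad and x of brush_grip in the frame of stand_top between -0.065 and 0.065 m and y of brush_grip in the frame of stand_top between -0.035 and 0.035 m and z of brush_grip in the frame of stand_top between 0.085 and 0.098 m and angle between each of brush_grip, cup0_mid, cup1_mid, cup2_mid's own z axis and vertical below 0.12 rad and contact force between the fingers and brush below 0.1 N and x of cup0_mid in the frame of deck between -0.09 and 0.09 m and y of cup0_mid in the frame of deck between -0.105 and 0.105 m and z of cup0_mid in the frame of deck between 0.022 and 0.036 m and x of cup1_mid in the frame of deck between -0.09 and 0.09 m and y of cup1_mid in the frame of deck between -0.105 and 0.105 m and z of cup1_mid in the frame of deck between 0.022 and 0.036 m and x of cup2_mid in the frame of deck between -0.09 and 0.09 m and y of cup2_mid in the frame of deck between -0.105 and 0.105 m and z of cup2_mid in the frame of deck between 0.022 and 0.036 m), for 0.2 s.
At the end, for the whole second after the job is handed in: The dial is at three dots (within 0.2 rad), every capsule is in the waste bin, every cup stands upright (within 0.12 rad) and at rest on the deck, and the brush stands upright on its stand (its centre within 65 mm of the stand's centre along it and 35 mm across), all let go (value of joint dial between 2.156 and 2.556 rad and x of capsule0_mid in the frame of bin between -0.105 and 0.105 m and y of capsule0_mid in the frame of bin between -0.062 and 0.062 m and z of each of capsule0_mid, capsule1_mid, capsule2_mid, capsule3_mid in the frame of bin below 0.055 m and x of capsule1_mid in the frame of bin between -0.105 and 0.105 m and y of capsule1_mid in the frame of bin between -0.062 and 0.062 m and x of capsule2_mid in the frame of bin between -0.105 and 0.105 m and y of capsule2_mid in the frame of bin between -0.062 and 0.062 m and x of capsule3_mid in the frame of bin between -0.105 and 0.105 m and y of capsule3_mid in the frame of bin between -0.062 and 0.062 m and x of brush_grip in the frame of stand_top between -0.065 and 0.065 m and y of brush_grip in the frame of stand_top between -0.035 and 0.035 m and z of brush_grip in the frame of stand_top between 0.085 and 0.098 m and angle between each of brush_grip, cup0_mid, cup1_mid, cup2_mid's own z axis and vertical below 0.12 rad and contact force between the fingers and brush below 0.1 N and x of cup0_mid in the frame of deck between -0.09 and 0.09 m and y of cup0_mid in the frame of deck between -0.105 and 0.105 m and z of cup0_mid in the frame of deck between 0.022 and 0.036 m and x of cup1_mid in the frame of deck between -0.09 and 0.09 m and y of cup1_mid in the frame of deck between -0.105 and 0.105 m and z of cup1_mid in the frame of deck between 0.022 and 0.036 m and x of cup2_mid in the frame of deck between -0.09 and 0.09 m and y of cup2_mid in the frame of deck between -0.105 and 0.105 m and z of cup2_mid in the frame of deck between 0.022 and 0.036 m and linear speed of each of cup0, cup1, cup2, brush below 0.02 m/s and contact force between the fingers and cup0 below 0.1 N and contact force between the fingers and cup1 below 0.1 N and contact force between the fingers and cup2 below 0.1 N); the robot touches nothing.
It fails at once if a capsule is touched with the fingers (contact force between the fingers and capsule0 above 0.5 N or contact force between the fingers and capsule1 above 0.5 N or contact force between the fingers and capsule2 above 0.5 N or contact force between the fingers and capsule3 above 0.5 N).
It fails at once if another thing on the counter is moved by more than 50 mm (distance of any of sugar_jar, pitcher, tamper, leveller, portafilter, carton, saucers from where it was at the start of the episode above 0.05 m).
Of capsule0, capsule1, capsule2, capsule3 only 2 to 4 are there at a start; the rules pass over those that are not, and their reading is None.
Of cup0, cup1, cup2 only 2 to 3 are there at a start; the rules pass over those that are not, and their reading is None.
At some moment in a run one of capsule0, capsule1, capsule2, capsule3, cup0, cup1, cup2 may be knocked a few centimetres aside while the robot is not near it.
It also fails if it takes over 210 s, if anything falls off the work surface, if the arm or the gripper's body presses on something with over 40 N, if the wrist force passes 120 N, or if a joint passes its speed limit or range.

ROBOT

A 6-joint arm with a two-finger parallel gripper is mounted at the origin on the work surface. World frame = base frame: x ahead of the robot, y to its left, z up, the work surface at z = 0. Lengths are in m, angles in degrees, forces in N, time in s.
With the tool pointing down it reaches from about 0.4 to 0.825 m from the base axis. Payload 7 kg.
Tool frame: the origin (TCP) lies on the mounting face of the last link; the fingertips stand 178 mm ahead of it and the grasp point (between the pads) lies 159 mm ahead of it; z points along the fingers, y is the direction in which the jaws open and shut (so a half turn about z gives the same grasp; the last joint's range is limited). The gripper opens to 88 mm and grips with 3 to 60 N. Pads are 19 mm wide; open, the fingers measure 130 mm over their backs; the gripper's body (78 mm by 193 mm) begins 47 mm behind the grasp point.
Start: joints at [87.382, 20.546, 0.682, 0, -70.136, -16.507], TCP at [0.221, 0.638, 0.405] pointing down, gripper open.
Joint ranges: [-176.03, 176.03], [-82.01, 121.73], [-58.28, 71.71], [-173.87, 95.51], [-174.79, -0.11], [-173.66, 173.66]. Speed limits (degrees/s): [136.94, 136.94, 172.46, 180, 180, 180].

INTERFACE

Orientations are given as [roll, pitch, yaw] about the fixed x, y, z axes, in that order (R = Rz(yaw) Ry(pitch) Rx(roll)).
In Python, from plant import r gives the robot as it stands. The module is installed in compiled form; this text tells all that it offers.
- The arm moves only by the tool carry_out, never from a script. Its argument "plan" is a list of rows, each a list of 3 entries, a list of its own where there are three numbers: the shift along the tool's x, y, z in m, then the turn, a rotation vector about the tool's x, y, z in degrees, then the closure in counts, from 0 (fully open) to 255 (shut). In form: [[[x, y, z], [ax, ay, az], hand], ...]. A call has 1 to 12 rows; each row shifts and turns the commanded pose from where the row before left it, along the tool's axes as they then stand; what a row does not reach is not made up. A row lasts 1/12 s, in which the tool goes at most 41.7 mm and 7.16 degrees, less where a joint would pass 70% of its speed; a pose out of reach is approached as far as the arm can. A call is refused whole if a number of a shift passes 0.0417 or a number of a turn 7.16, either way. A call with a gripper value outside its range is refused whole. The fingers move at their own pace and stop on an object; "grip_force" is the grip in N (left out, the last holds). Time passes only in rows, so rows that do not move let the fingers close. It gives the time, the measured TCP pose, the force and the opening at its end, in the units of the state.
- r.get_state(): the state, without advancing time (a new reading comes with each control period).
- r.capture(name): name is "scene" or "side" or "wrist"; returns the picture (480x640x3 uint8, red, green, blue); there is no depth.
- r.get_calibration(name): a dict with "K" (3x3 intrinsics, pixels), "D" ([k1, k2, p1, p2, k3] as OpenCV has them; the pictures are not rectified), "rvec" (rotation vector, rad) and "tvec" (3), from world to camera coordinates, as OpenCV has them. Camera axes: x right, y down, z forward; pixel columns grow to the right and rows downward; lengths in m; the calibration is good to about 2 mm. A picture is of the moment at which its call begins: read the wrist's pose just before it. get_calibration takes no time and is no camera call; for the wrist camera it gives the pose at the moment of the call.
- r.close_job(): hands the job in, once; it reports no verdict.
The state is a dict: "time_s": time; "joints": joint angles; "qd": joint speeds; "joint_torque": joint torques, N m; "tcp_pos": TCP position; "eef_rot": TCP orientation; "contact_force": force on the tool from outside, world axes, zero at the start; "moment": the same for the moment, N m; "gripper_width": finger opening in m.
Only numpy, scipy, OpenCV 4.12 (cv2) and the standard library are available. Lean on these libraries where they do the work, as an engineer would, in place of code of your own. Each camera call takes 0.05 s, during which the arm holds its last target. There are 200 camera calls.

## Working session

There is one attempt and no reset: what is moved stays moved. The work goes in short steps, Python scripts to look and compute and a tool call to move; the robot and the scene stay as the last step left them, time stands still between calls to the robot, and variables do not carry over. Pictures are saved under pics/ and viewed, about 12 in all and at most 16, crops included, and the job is handed in when it is done.

Besides the shell and the picture viewer there is one more tool, called after "Call:" as name([rows], argument=value, ...), one row to a line, values as JSON. carry_out: Moves the arm, as the interface text tells. Its arguments: {"type":"object","properties":{"plan":{"type":"array","items":{"type":"array"}},"grip_force":{"type":"number"}},"required":["plan"]}

```bash
mkdir -p pics; cat > h.py <<'E'
import numpy as np, cv2
from plant import r
from scipy.spatial.transform import Rotation as R
def snap(n,f):
    im=r.capture(n); cv2.imwrite('pics/'+f,im[:,:,::-1]); c=r.get_calibration(n)
    np.savez('pics/'+f[:-4]+'.npz',**{k:np.array(c[k],float) for k in('K','D','rvec','tvec')}); return im
def cal(f): return np.load('pics/'+f+'.npz')
def ray(c,uv):
    p=cv2.undistortPoints(np.array(uv,float).reshape(-1,1,2),c['K'],c['D']).reshape(-1,2)
    M=cv2.Rodrigues(c['rvec'])[0]; o=-M.T@c['tvec'].ravel()
    return o,np.c_[p,np.ones(len(p))]@M
def plane(c,uv,z):
    o,d=ray(c,uv); return o+d*((z-o[2])/d[:,2])[:,None]
def proj(c,X): return cv2.projectPoints(np.array(X,float).reshape(-1,1,3),c['rvec'],c['tvec'],c['K'],c['D'])[0].reshape(-1,2)
def st():
    s=r.get_state(); print({k:np.round(s[k],3).tolist() for k in('time_s','tcp_pos','eef_rot','contact_force','gripper_width','joints')})
E
python3 - <<'E'
from h import *
a=snap('scene','a1.png');b=snap('side','a2.png');w=snap('wrist','a3.png');st()
for n in('a1','a2','a3'):
    c=cal(n);o,d=ray(c,[[320,240]]);print(n,o.round(3),d.round(3))
E
```

```text
{'time_s': 0.15, 'tcp_pos': [0.221, 0.638, 0.404], 'eef_rot': [179.928, -0.006, -19.132], 'contact_force': [-1.483, 0.217, 0.183], 'gripper_width': 0.088, 'joints': [87.38, 20.582, 0.647, -0.015, -70.136, -16.507]}
a1 [0.858 0.379 0.892] [[-0.331 -0.473 -0.817]]
a2 [ 0.322 -0.922  0.794] [[ 0.17   0.76  -0.627]]
a3 [0.284 0.616 0.385] [[-0.244  0.054 -0.969]]
```

View pics/a1.png

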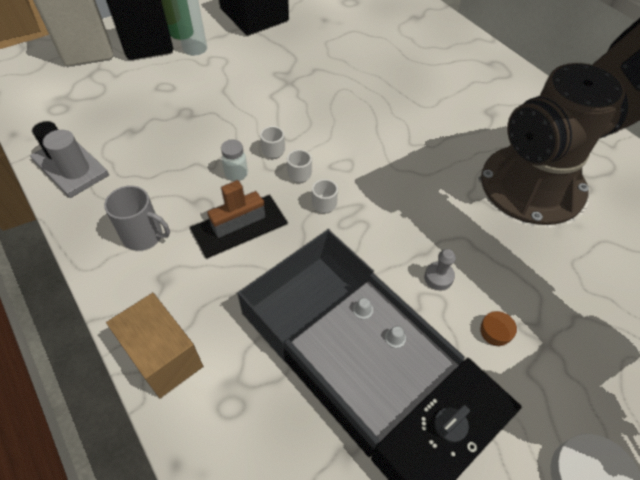

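View pics/a2.png

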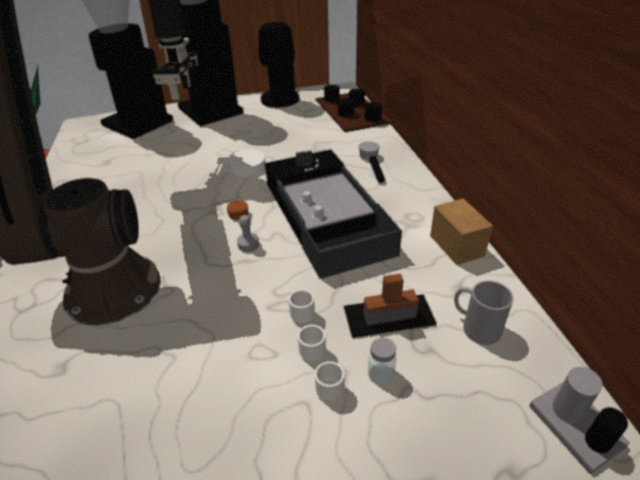

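Two capsules at (363,308) and (397,337); three cups at (272,143), (300,166), (324,196), jar (233,160); brush at (235,205). The dial is at (452,424).

```bash
python3 - <<'E'
from h import *
im=cv2.imread('pics/a1.png')[220:480,220:540]
cv2.imwrite('pics/b1.png',cv2.resize(im,None,fx=2.3,fy=2.3,interpolation=cv2.INTER_CUBIC))
E
```

```text
(no output)
```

View pics/b1.png

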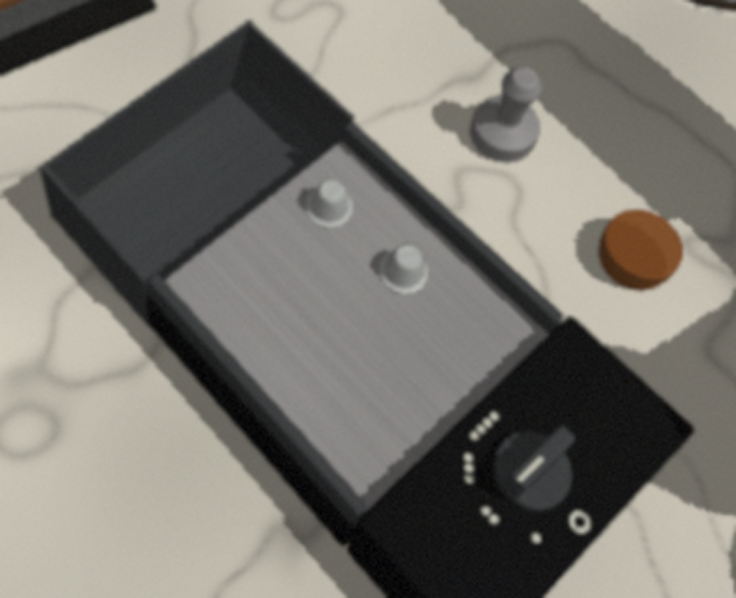

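View pics/a3.png

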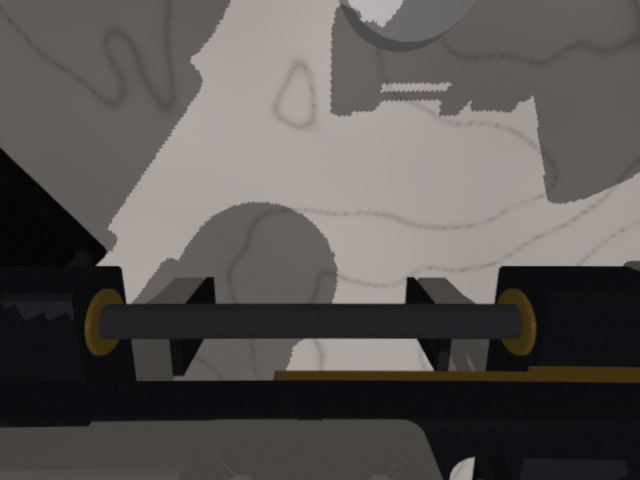

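Pointer (white line on the bar's lower-left end) points at the two dots; ring is lower right.

```bash
python3 - <<'E'
from h import *
c=cal('a1');s=cal('a2')
cr=lambda p:np.array(p)/2.3+[220,220]
D=plane(c,cr([[343,143],[160,283],[540,335],[362,495]]),.06);print('deck corners\n',D.round(3), D.mean(0).round(3))
y=(D[2]+D[3]-D[0]-D[1]);print('y dir deg',np.degrees(np.arctan2(y[1],y[0])),np.linalg.norm(y[:2])/2); x=D[1]+D[3]-D[0]-D[2];print(np.degrees(np.arctan2(x[1],x[0]))+90,np.linalg.norm(x[:2])/2)
P=plane(c,cr([[570,318],[690,430],[350,545],[250,22],[43,170],[350,118]]),.084);print('panel, bin corners',P.round(3))
print('dial bar ends',plane(c,cr([[573,433],[516,483],[545,457]]),.124).round(3))
print('capsule tops',plane(c,cr([[334,188],[408,255]]),.088).round(3),'rims',plane(c,cr([[331,208],[406,274]]),.062).round(3))
print('cups',plane(c,[[273,135],[300,158],[325,188]],.058).round(3),plane(s,[[330,373],[312,335],[302,299]],.058).round(3))
print('brush',plane(c,[[232,188]],.125).round(3),plane(s,[[393,279]],.125).round(3))
S=plane(c,[[191,230],[275,199],[288,220],[206,256]],.01);print('stand',S.round(3),S.mean(0).round(3))
S=plane(s,[[345,303],[428,296],[436,324],[354,334]],.01);print('stand',S.round(3),S.mean(0).round(3))
E
```

```text
deck corners
 [[0.498 0.028 0.06 ]
 [0.687 0.05  0.06 ]
 [0.475 0.239 0.06 ]
 [0.654 0.256 0.06 ]] [0.579 0.143 0.06 ]
y dir deg 97.5692770482845 0.2103809537396258
96.1292919043347 0.18490498611951064
panel, bin corners [[ 0.46   0.245  0.084]
 [ 0.447  0.349  0.084]
 [ 0.685  0.28   0.084]
 [ 0.503 -0.1    0.084]
 [ 0.718 -0.071  0.084]
 [ 0.49   0.023  0.084]]
dial bar ends [[0.532 0.31  0.124]
 [0.584 0.313 0.124]
 [0.558 0.312 0.124]]
capsule tops [[0.54  0.068 0.088]
 [0.528 0.143 0.088]] rims [[0.542 0.071 0.062]
 [0.528 0.147 0.062]]
cups [[ 0.446 -0.409  0.058]
 [ 0.433 -0.314  0.058]
 [ 0.436 -0.211  0.058]] [[ 0.445 -0.414  0.058]
 [ 0.434 -0.318  0.058]
 [ 0.436 -0.215  0.058]]
brush [[ 0.622 -0.263  0.125]] [[ 0.616 -0.274  0.125]]
stand [[ 0.714 -0.303  0.01 ]
 [ 0.522 -0.279  0.01 ]
 [ 0.529 -0.213  0.01 ]
 [ 0.717 -0.226  0.01 ]] [ 0.621 -0.255  0.01 ]
stand [[ 0.534 -0.207  0.01 ]
 [ 0.724 -0.238  0.01 ]
 [ 0.707 -0.321  0.01 ]
 [ 0.528 -0.299  0.01 ]] [ 0.623 -0.266  0.01 ]
```

```bash
cat >> h.py <<'E'
def to(*wps):
    "print tool-frame shifts and turn for successive (x,y,z,yaw) TCP waypoints; shift done before turn"
    s=r.get_state(); p=np.array(s['tcp_pos']); q=s['eef_rot'][2]
    for w in wps:
        d=np.array(w[:3])-p; a=np.radians(q); t=np.array([d[0]*np.cos(a)+d[1]*np.sin(a), d[0]*np.sin(a)-d[1]*np.cos(a), -d[2]])
        n=max(1,int(np.ceil(max(abs(t))/.04))); dy=(w[3]-q+180)%360-180; m=int(np.ceil(abs(dy)/7))
        print(w,'shift',t.round(4),'= %d x'%n,(t/n).round(4),'turn z',round(-dy,1),'= %d x'%m,round(-dy/max(m,1),2)); p=np.array(w[:3]); q=w[3]
E
python3 - <<'E'
from h import *
to((.54,.312,.40,7),(.56,.314,.279,7))
E
```

```text
(0.54, 0.312, 0.4, 7) shift [0.408  0.2031 0.0039] = 11 x [0.0371 0.0185 0.0004] turn z -26.1 = 4 x -6.53
(0.56, 0.314, 0.279, 7) shift [0.0201 0.0005 0.121 ] = 4 x [0.005  0.0001 0.0302] turn z 0 = 0 x 0.0
```

Call:
carry_out([
  [[0.034,0.017,0],[0,0,0],0],
  [[0.034,0.017,0],[0,0,0],0],
  [[0.034,0.017,0],[0,0,0],0],
  [[0.034,0.017,0],[0,0,0],0],
  [[0.034,0.017,0],[0,0,0],0],
  [[0.034,0.017,0],[0,0,0],0],
  [[0.034,0.017,0],[0,0,0],0],
  [[0.034,0.017,0],[0,0,0],0],
  [[0.034,0.017,0],[0,0,0],0],
  [[0.034,0.017,0],[0,0,0],0],
  [[0.034,0.017,0],[0,0,0],0],
  [[0.034,0.016,0.004],[0,0,0],0],
])

```text
time_s: 1.15
tcp_pos: [0.5412, 0.3107, 0.4014]
eef_rot: [-179.9, -0.0, -19.1]
contact_force: [1.0, 1.9, 0.3]
gripper_width: 0.0878
```

Call:
carry_out([
  [[0,0,0],[0,0,-5.2],0],
  [[0,0,0],[0,0,-5.2],0],
  [[0,0,0],[0,0,-5.2],0],
  [[0,0,0],[0,0,-5.2],0],
  [[0,0,0],[0,0,-5.3],0],
  [[0,0,0],[0,0,0],0],
  [[0,0,0],[0,0,0],0],
])

```text
time_s: 1.73
tcp_pos: [0.5401, 0.3122, 0.4004]
eef_rot: [180.0, 0.0, 6.8]
contact_force: [0.7, -0.0, -1.8]
gripper_width: 0.0876
```

```bash
python3 - <<'E'
from h import *
st();snap('wrist','c1.png');c=cal('c1')
print(proj(c,[[.561,.3155,.124],[.535,.312,.124],[.587,.318,.124]]).round())
E
```

```text
{'time_s': 1.733, 'tcp_pos': [0.54, 0.312, 0.4], 'eef_rot': [179.989, 0.02, 6.809], 'contact_force': [0.661, -0.005, -1.778], 'gripper_width': 0.088, 'joints': [47.935, 15.936, -6.493, -0.005, -67.594, 48.876]}
[[310. 212.]
 [311. 248.]
 [311. 175.]]
```

View pics/c1.png

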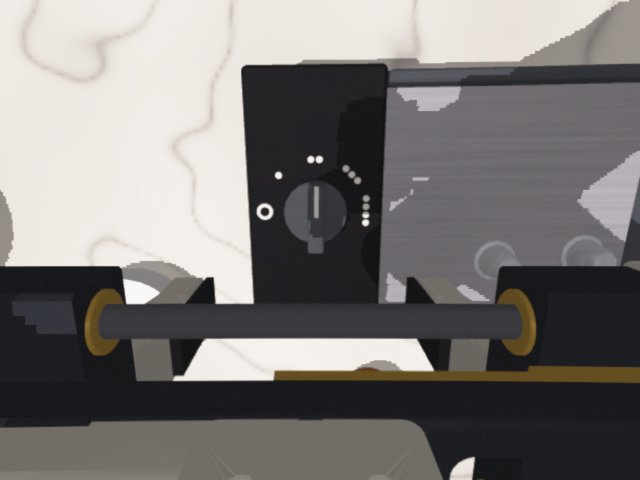

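Bar lies along tool x at (316,212), pointer up at the two dots: dial centre ≈ (0.561, 0.311), no turn error. Descend and grip.

Call:
carry_out([
  [[0.02,0.003,0.02],[0,0,0],0],
  [[0,0,0.025],[0,0,0],0],
  [[0,0,0.025],[0,0,0],0],
  [[0,0,0.025],[0,0,0],0],
  [[0,0,0.013],[0,0,0],0],
  [[0,0,0.013],[0,0,0],0],
  [[0,0,0],[0,0,0],230],
  [[0,0,0],[0,0,0],230],
  [[0,0,0],[0,0,0],230],
  [[0,0,0],[0,0,0],230],
  [[0,0,0],[0,0,0],230],
  [[0,0,0],[0,0,0],230],
], grip_force=25)

```text
time_s: 2.78
tcp_pos: [0.5604, 0.3118, 0.2806]
eef_rot: [-179.9, -0.1, 7.0]
contact_force: [0.1, -0.3, 1.1]
gripper_width: 0.0531
```

Call:
carry_out([
  [[0,0,0],[0,0,0],230],
  [[0,0,0],[0,0,0],230],
  [[0,0,0],[0,0,0],230],
  [[0,0,0],[0,0,0],230],
  [[0,0,0],[0,0,0],230],
  [[0,0,0],[0,0,0],230],
])

```text
time_s: 3.28
tcp_pos: [0.5604, 0.3115, 0.2796]
eef_rot: [180.0, 0.0, 7.0]
contact_force: [4.2, -10.9, 2.1]
gripper_width: 0.0135
```

Call:
carry_out([
  [[0,0,0],[0,0,0],230],
  [[0,0,0],[0,0,0],230],
  [[0,0,0],[0,0,-6],230],
  [[0,0,0],[0,0,-6],230],
  [[0,0,0],[0,0,-6],230],
  [[0,0,0],[0,0,-6],230],
  [[0,0,0],[0,0,-6],230],
  [[0,0,0],[0,0,-6],230],
  [[0,0,0],[0,0,-6],230],
  [[0,0,0],[0,0,-6],230],
])

```text
time_s: 4.12
tcp_pos: [0.5593, 0.3128, 0.2796]
eef_rot: [-179.9, -0.0, 55.3]
contact_force: [-9.5, 5.8, 3.7]
gripper_width: 0.0118
```

Call:
carry_out([
  [[0,0,0],[0,0,-6],230],
  [[0,0,0],[0,0,-6],230],
  [[0,0,0],[0,0,-6],230],
  [[0,0,0],[0,0,-6],230],
  [[0,0,0],[0,0,-6],230],
  [[0,0,0],[0,0,-6],230],
  [[0,0,0],[0,0,-6],230],
  [[0,0,0],[0,0,0],230],
  [[0,0,0],[0,0,0],230],
  [[0,0,0],[0,0,0],230],
])

```text
time_s: 4.95
tcp_pos: [0.5574, 0.3133, 0.2796]
eef_rot: [-179.7, -0.1, 97.0]
contact_force: [-18.8, 8.8, 9.6]
gripper_width: 0.0121
```

Call:
carry_out([
  [[0,0,0],[0,0,0],120],
  [[0,0,0],[0,0,0],120],
  [[0,0,0],[0,0,0],120],
  [[0,0,0],[0,0,0],120],
  [[0,0,0],[0,0,0],120],
  [[0,0,0],[0,0,0],120],
  [[0,0,-0.03],[0,0,0],0],
  [[0,0,-0.035],[0,0,0],0],
  [[0,0,-0.035],[0,0,0],0],
  [[0,0,-0.035],[0,0,0],0],
])

```text
time_s: 5.78
tcp_pos: [0.5604, 0.3113, 0.4161]
eef_rot: [-180.0, 0.0, 97.0]
contact_force: [0.2, 0.1, 0.2]
gripper_width: 0.0678
```

```bash
python3 - <<'E'
from h import *
st();snap('scene','d1.png')
to((.62,-.20,.414,7),(.62,-.265,.35,7))
E
```

```text
{'time_s': 5.783, 'tcp_pos': [0.56, 0.311, 0.416], 'eef_rot': [-179.981, 0.026, 96.952], 'contact_force': [0.214, 0.113, 0.244], 'gripper_width': 0.068, 'joints': [46.465, 17.007, -2.932, 0.009, -70.092, 140.483]}
(0.62, -0.2, 0.414, 7) shift [-0.5151 -0.0047  0.0107] = 13 x [-0.0396 -0.0004  0.0008] turn z 90.0 = 13 x 6.92
(0.62, -0.265, 0.35, 7) shift [-0.0079  0.0645  0.064 ] = 2 x [-0.004   0.0323  0.032 ] turn z 0 = 0 x 0.0
```

Call:
carry_out([
  [[-0.036,-0.002,0],[0,0,0],0],
  [[-0.036,-0.002,0],[0,0,0],0],
  [[-0.036,-0.002,0],[0,0,0],0],
  [[-0.036,-0.002,0],[0,0,0],0],
  [[-0.036,-0.002,0],[0,0,0],0],
  [[-0.036,-0.002,0],[0,0,0],0],
  [[-0.036,-0.002,0],[0,0,0],0],
  [[-0.036,-0.002,0],[0,0,0],0],
  [[-0.036,-0.002,0],[0,0,0],0],
  [[-0.036,-0.002,0],[0,0,0],0],
  [[-0.036,-0.002,0],[0,0,0],0],
  [[-0.036,-0.002,0],[0,0,0],0],
])

```text
time_s: 6.83
tcp_pos: [0.5828, -0.0959, 0.4141]
eef_rot: [179.7, 2.1, 94.8]
contact_force: [-0.3, 0.1, -0.1]
gripper_width: 0.0877
```

Call:
carry_out([
  [[-0.036,-0.002,0],[0,0,0],0],
  [[-0.036,-0.002,0],[0,0,0],0],
  [[-0.036,-0.001,0],[0,0,0],0],
  [[-0.036,-0.001,0],[0,0,0],0],
  [[0,0,0],[0,0,7],0],
  [[0,0,0],[0,0,7],0],
  [[0,0,0],[0,0,7],0],
  [[0,0,0],[0,0,7],0],
  [[0,0,0],[0,0,7],0],
  [[0,0,0],[0,0,7],0],
  [[0,0,0],[0,0,7],0],
  [[0,0,0],[0,0,7],0],
])

```text
time_s: 7.83
tcp_pos: [0.5764, -0.1753, 0.4163]
eef_rot: [173.7, 2.8, 34.2]
contact_force: [-0.4, 1.3, 0.5]
gripper_width: 0.0879
```

Call:
carry_out([
  [[0,0,0],[0,0,7],0],
  [[0,0,0],[0,0,7],0],
  [[0,0,0],[0,0,7],0],
  [[0,0,0],[0,0,7],0],
  [[0,0,0],[0,0,7],0],
  [[0,0,0],[0,0,7],0],
  [[0,0,0],[0,0,6],0],
  [[0,0,0],[0,0,0],0],
  [[0,0,0],[0,0,0],0],
])

```text
time_s: 8.58
tcp_pos: [0.5764, -0.1753, 0.4164]
eef_rot: [173.7, -2.7, -13.0]
contact_force: [-0.4, 0.1, 0.3]
gripper_width: 0.0875
```

```bash
python3 - <<'E'
from h import *
st();w=snap('wrist','e1.png');snap('scene','e2.png')
d=cv2.imread('pics/d1.png')[220:480,220:540]
e=cv2.imread('pics/e2.png')[340:480,380:540]
cv2.imwrite('pics/e3.png',np.hstack([cv2.imread('pics/e1.png')[:,100:560],cv2.resize(e,(340,297)) if 0 else np.vstack([cv2.resize(e,(340,298)),np.zeros((182,340,3),np.uint8)])]))
E
```

```text
{'time_s': 8.583, 'tcp_pos': [0.576, -0.175, 0.416], 'eef_rot': [173.655, -2.674, -12.954], 'contact_force': [-0.425, 0.074, 0.302], 'gripper_width': 0.088, 'joints': [3.89, 12.406, -12.392, 7.578, -64.684, 69.795]}
```

View pics/e3.png

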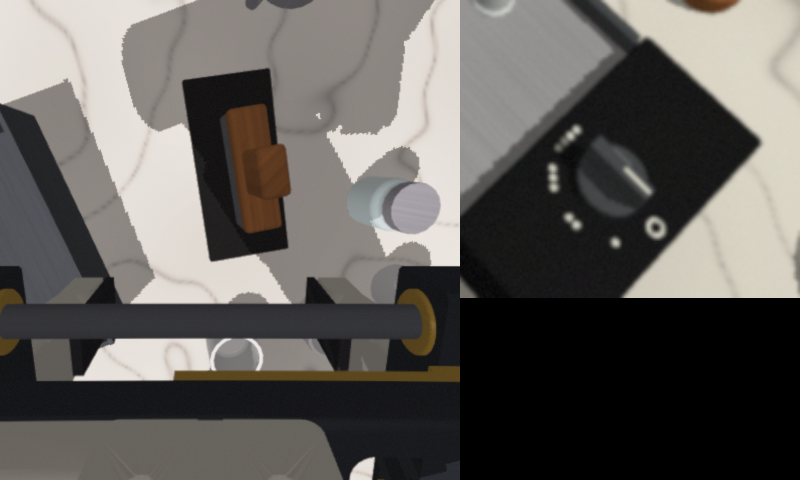

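Dial at off (white line at the ring). The move stopped short because joint 6 reached its limit, leaving the tool tilted 7°; I will fix that, and measure the brush from this view.

```bash
cat >> h.py <<'E'
def go(x,y,z,yaw):
    "one full-pose correction: tool-frame shift, then rotation vector in tool axes"
    s=r.get_state(); A=R.from_euler('xyz',s['eef_rot'],degrees=True); B=R.from_euler('xyz',[180,0,yaw],degrees=True)
    print('shift',(A.inv().apply(np.array([x,y,z])-s['tcp_pos'])).round(4),'then turn',(A.inv()*B).as_rotvec(degrees=True).round(2))
E
python3 - <<'E'
from h import *
c=cal('e1')
f=lambda L:np.array(L)+[100,0]
B=plane(c,f([[226,110],[266,104],[282,230],[246,233]]),.065);print(B.round(3),B.mean(0).round(3))
H=plane(c,f([[258,149],[287,145],[290,194],[261,198]]),.125);print(H.round(3),H.mean(0).round(3))
S=plane(c,f([[183,80],[269,69],[287,248],[212,261]]),.01);print(S.round(3),S.mean(0).round(3))
for Q in(B,H,S):
    for i,j in((0,3),(1,2)): v=Q[i]-Q[j];print(np.degrees(np.arctan2(v[1],v[0])).round(1),np.linalg.norm(v).round(3))
o,d=ray(c,f([[415,207]]));print('jar',plane(c,f([[415,207]]),.085))
E
```

```text
[[ 0.675 -0.252  0.065]
 [ 0.672 -0.288  0.065]
 [ 0.557 -0.281  0.065]
 [ 0.563 -0.247  0.065]] [ 0.617 -0.267  0.065]
[[ 0.637 -0.259  0.125]
 [ 0.635 -0.281  0.125]
 [ 0.599 -0.277  0.125]
 [ 0.601 -0.254  0.125]] [ 0.618 -0.268  0.125]
[[ 0.717 -0.226  0.01 ]
 [ 0.709 -0.314  0.01 ]
 [ 0.522 -0.298  0.01 ]
 [ 0.529 -0.212  0.01 ]] [ 0.619 -0.263  0.01 ]
-2.8 0.112
-3.5 0.115
-7.9 0.036
-6.8 0.037
-4.3 0.189
-4.8 0.188
jar [[ 0.55244371 -0.40143078  0.085     ]]
```

```bash
python3 - <<'E'
from h import *
go(.618,-.267,.40,-4)
E
```

```text
shift [0.0603 0.0775 0.0281] then turn [ 6.54 -2.18 -9.09]
```

Call:
carry_out([
  [[0.02,0.0258,0.0093],[0,0,0],0],
  [[0.02,0.0258,0.0094],[0,0,0],0],
  [[0.0203,0.0259,0.0094],[0,0,0],0],
  [[0,0,0],[2.18,-0.73,-3.03],0],
  [[0,0,0],[2.18,-0.73,-3.03],0],
  [[0,0,0],[2.18,-0.72,-3.03],0],
  [[0,0,0],[0,0,0],0],
  [[0,0,0],[0,0,0],0],
  [[0,0,0],[0,0,0],0],
])

```text
time_s: 9.43
tcp_pos: [0.6177, -0.267, 0.4]
eef_rot: [179.9, -0.0, -4.2]
contact_force: [-0.6, 0.3, -0.8]
gripper_width: 0.0874
```

```bash
python3 - <<'E'
from h import *
st();go(.618,-.267,.261,-4)
E
```

```text
{'time_s': 9.433, 'tcp_pos': [0.618, -0.267, 0.4], 'eef_rot': [179.932, -0.032, -4.221], 'contact_force': [-0.552, 0.265, -0.812], 'gripper_width': 0.087, 'joints': [-6.795, 20.496, -0.038, 0.071, -69.431, 92.549]}
shift [ 0.0002 -0.0002  0.139 ] then turn [ 0.07 -0.03 -0.22]
```

Call:
carry_out([
  [[0,0,0.025],[0,0,0],0],
  [[0,0,0.03],[0,0,0],0],
  [[0,0,0.03],[0,0,0],0],
  [[0,0,0.03],[0,0,0],0],
  [[0,0,0.014],[0,0,0],0],
  [[0,0,0.01],[0,0,0],0],
  [[0,0,0],[0,0,0],200],
  [[0,0,0],[0,0,0],200],
  [[0,0,0],[0,0,0],200],
  [[0,0,0],[0,0,0],200],
  [[0,0,0],[0,0,0],200],
  [[0,0,0],[0,0,0],200],
], grip_force=40)

```text
time_s: 10.43
tcp_pos: [0.618, -0.267, 0.2621]
eef_rot: [180.0, -0.1, -4.2]
contact_force: [0.8, 0.3, 0.0]
gripper_width: 0.0533
```

Call:
carry_out([
  [[0,0,0],[0,0,0],200],
  [[0,0,0],[0,0,0],200],
  [[0,0,0],[0,0,0],200],
  [[0,0,0],[0,0,0],200],
  [[0,0,0],[0,0,0],200],
  [[0,0,0],[0,0,0],200],
  [[0,0,0],[0,0,0],200],
])

```text
time_s: 11.02
tcp_pos: [0.6179, -0.267, 0.261]
eef_rot: [-180.0, -0.0, -4.2]
contact_force: [1.0, -1.9, -0.5]
gripper_width: 0.0241
```

Call:
carry_out([
  [[0,0,-0.02],[0,0,0],200],
  [[0,0,-0.03],[0,0,0],200],
  [[0,0,-0.03],[0,0,0],200],
  [[0,0,-0.03],[0,0,0],200],
  [[0,0,-0.03],[0,0,0],200],
  [[0,0,0],[0,0,0],200],
  [[0,0,0],[0,0,0],200],
])

```text
time_s: 11.6
tcp_pos: [0.6179, -0.267, 0.403]
eef_rot: [-180.0, -0.2, -4.2]
contact_force: [-0.7, -0.2, -4.2]
gripper_width: 0.0238
```

```bash
python3 - <<'E'
from h import *
st();c=np.array([.5815,.146]);a=np.radians(7);X=np.array([np.cos(a),np.sin(a)]);Y=np.array([-np.sin(a),np.cos(a)])
for x,y in((-.035,.06),(-.035,-.13)): print(x,y,(c+x*X+y*Y).round(4))
w=[(c+x*X+y*Y) for x,y in((-.035,.06),(-.035,-.13))]
to((*w[0],.40,7),(*w[0],.317,7),(*w[0],.311,7),(*w[1],.311,7))
E
```

```text
{'time_s': 11.6, 'tcp_pos': [0.618, -0.267, 0.403], 'eef_rot': [-179.994, -0.235, -4.184], 'contact_force': [-0.659, -0.223, -4.172], 'gripper_width': 0.024, 'joints': [-6.819, 20.358, 0.191, -0.018, -69.599, 92.641]}
-0.035 0.06 [0.5394 0.2013]
-0.035 -0.13 [0.5626 0.0127]
(np.float64(0.539448724088245), np.float64(0.20128734207929913), 0.4, 7) shift [-0.1124 -0.4613  0.003 ] = 12 x [-0.0094 -0.0384  0.0003] turn z -11.2 = 2 x -5.59
(np.float64(0.539448724088245), np.float64(0.20128734207929913), 0.317, 7) shift [0.    0.    0.083] = 3 x [0.     0.     0.0277] turn z 0 = 0 x 0.0
(np.float64(0.539448724088245), np.float64(0.20128734207929913), 0.311, 7) shift [0.    0.    0.006] = 1 x [0.    0.    0.006] turn z 0 = 0 x 0.0
(np.float64(0.5626038993352229), np.float64(0.012703573267447948), 0.311, 7) shift [-0.    0.19 -0.  ] = 5 x [-0.     0.038 -0.   ] turn z 0 = 0 x 0.0
```

Call:
carry_out([
  [[-0.009,-0.037,0],[0,0,0],200],
  [[-0.009,-0.037,0],[0,0,0],200],
  [[-0.009,-0.037,0],[0,0,0],200],
  [[-0.009,-0.037,0],[0,0,0],200],
  [[-0.009,-0.037,0],[0,0,0],200],
  [[-0.009,-0.037,0],[0,0,0],200],
  [[-0.009,-0.037,0],[0,0,0],200],
  [[-0.009,-0.037,0],[0,0,0],200],
  [[-0.01,-0.037,0],[0,0,0],200],
  [[-0.01,-0.037,0],[0,0,0],200],
  [[-0.01,-0.037,0],[0,0,0],200],
  [[-0.01,-0.037,0],[0,0,0],200],
])

```text
time_s: 12.6
tcp_pos: [0.5372, 0.1855, 0.3993]
eef_rot: [179.9, 0.1, -4.2]
contact_force: [1.4, 0.0, -2.4]
gripper_width: 0.0236
```

Call:
carry_out([
  [[0.0,-0.017,0],[0,0,0],200],
  [[0,0,0],[0,0,-5.6],200],
  [[0,0,0],[0,0,-5.6],200],
  [[0,0,0],[0,0,0],200],
  [[0,0,0],[0,0,0],200],
])

```text
time_s: 13.02
tcp_pos: [0.5394, 0.2008, 0.3997]
eef_rot: [179.9, 0.1, 6.8]
contact_force: [-0.1, -0.0, -2.3]
gripper_width: 0.0238
```

```bash
python3 - <<'E'
from h import *
st();snap('wrist','f1.png');snap('scene','f2.png');snap('side','f3.png')
a=cv2.imread('pics/f1.png')[:300]; b=cv2.resize(cv2.imread('pics/f3.png')[140:290,240:420],(360,300)); d=cv2.resize(cv2.imread('pics/f2.png')[220:440,220:500],(382,300))
top=np.zeros((300,742,3),np.uint8); top[:,:640]=a
cv2.imwrite('pics/f4.png',np.vstack([top,np.hstack([b,d])]))
E
```

```text
{'time_s': 13.017, 'tcp_pos': [0.539, 0.201, 0.4], 'eef_rot': [179.947, 0.102, 6.848], 'contact_force': [-0.142, -0.045, -2.316], 'gripper_width': 0.024, 'joints': [39.876, 11.474, -12.545, -0.013, -66.096, 56.977]}
```

View pics/f4.png

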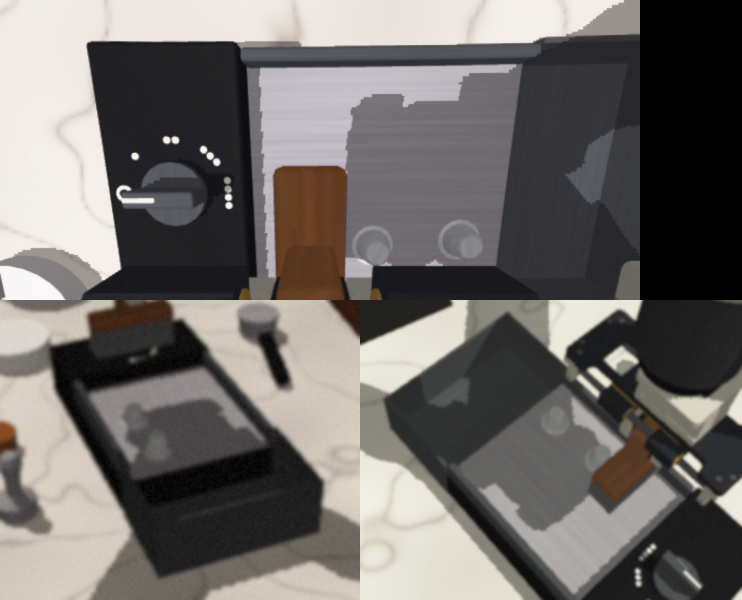

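Dial still off; two capsules at wrist pixels (372,243) and (461,240). Refine the deck frame from this view.

```bash
python3 - <<'E'
from h import *
c=cal('f1')
P=plane(c,[[88,42],[238,42],[122,270],[257,270]],.085);print('panel',P.round(3))
E=plane(c,[[524,66],[497,265]],.06);print('open edge',E.round(3))
L=plane(c,[[241,47],[540,40],[242,65],[535,54]],.084);print('rail top',L.round(3))
K=plane(c,[[372,243],[461,240]],.062);print('caps rim',K.round(3),'top',plane(c,[[375,252],[467,247]],.088).round(3))
g=lambda a,b:np.degrees(np.arctan2(*(b-a)[1::-1])).round(1)
print(g(P[2],P[0]),g(P[3],P[1]),g(E[1],E[0]),g(L[1],L[0])-90,g(L[3],L[2])-90)
print('dial',plane(c,[[122,200],[200,200]],.124).round(3))
E
```

```text
panel [[0.657 0.376 0.085]
 [0.671 0.269 0.085]
 [0.485 0.355 0.085]
 [0.499 0.242 0.085]]
open edge [[0.686 0.047 0.06 ]
 [0.521 0.027 0.06 ]]
rail top [[0.668 0.267 0.084]
 [0.698 0.053 0.084]
 [0.657 0.266 0.084]
 [0.688 0.054 0.084]]
caps rim [[0.528 0.144 0.062]
 [0.54  0.065 0.062]] top [[0.527 0.145 0.088]
 [0.54  0.071 0.088]]
7.1 9.2 7.2 7.700000000000003 8.5
dial [[0.553 0.335 0.124]
 [0.56  0.281 0.124]]
```

Call:
carry_out([
  [[0,0,0.02],[0,0,-0.9],200],
  [[0,0,0.02],[0,0,0],200],
  [[0,0,0.02],[0,0,0],200],
  [[0,0,0.014],[0,0,0],200],
  [[0,0,0.007],[0,0,0],200],
  [[0,0,0.006],[0,0,0],200],
  [[0,0,0],[0,0,0],200],
  [[0,0,0],[0,0,0],200],
])

```text
time_s: 13.83
tcp_pos: [0.54, 0.2009, 0.3146]
eef_rot: [-180.0, -0.1, 7.9]
contact_force: [0.2, -0.3, -1.8]
gripper_width: 0.0239
```

Call:
carry_out([
  [[0,0,0.002],[0,0,0],200],
  [[0,0.01,0],[0,0,0],200],
  [[0,0.01,0],[0,0,0],200],
  [[0,0.01,0],[0,0,0],200],
  [[0,0.011,0],[0,0,0],200],
  [[0,0.011,0],[0,0,0],200],
  [[0,0.011,0],[0,0,0],200],
  [[0,0.011,0],[0,0,0],200],
  [[0,0.011,0],[0,0,0],200],
  [[0,0.011,0],[0,0,0],200],
  [[0,0.011,0],[0,0,0],200],
  [[0,0.011,0],[0,0,0],200],
])

```text
time_s: 14.83
tcp_pos: [0.5561, 0.0829, 0.3121]
eef_rot: [180.0, -0.0, 7.9]
contact_force: [-1.0, 0.3, -2.3]
gripper_width: 0.0235
```

Call:
carry_out([
  [[0,0.011,0],[0,0,0],200],
  [[0,0.011,0],[0,0,0],200],
  [[0,0.011,0],[0,0,0],200],
  [[0,0.011,0],[0,0,0],200],
  [[0,0.011,0],[0,0,0],200],
  [[0,0.012,0],[0,0,0],200],
  [[0,0.012,0],[0,0,0],200],
  [[0,0,0],[0,0,0],200],
  [[0,0,0],[0,0,0],200],
  [[0,0,0],[0,0,0],200],
])

```text
time_s: 15.67
tcp_pos: [0.5669, 0.0056, 0.312]
eef_rot: [-180.0, -0.0, 7.9]
contact_force: [0.5, 0.5, -1.2]
gripper_width: 0.0236
```

Call:
carry_out([
  [[0,0,-0.03],[0,0,0],200],
  [[0,0,-0.03],[0,0,0],200],
  [[0,0,-0.03],[0,0,0],200],
  [[0,0.02,0],[0,0,0],200],
  [[0,0.035,0],[0,0,0],200],
  [[0,0.035,0],[0,0,0],200],
  [[0,0.035,0],[0,0,0],200],
  [[0,0.03,0],[0,0,0],200],
  [[0,0,0],[0,0,0],200],
  [[0,0,0],[0,0,0],200],
])

```text
time_s: 16.5
tcp_pos: [0.5882, -0.1489, 0.4015]
eef_rot: [-180.0, 0.0, 7.8]
contact_force: [-0.4, 0.3, -3.1]
gripper_width: 0.024
```

```bash
python3 - <<'E'
from h import *
st();snap('scene','g1.png');snap('side','g2.png')
b=cv2.resize(cv2.imread('pics/g2.png')[140:290,240:420],(480,400)); d=cv2.resize(cv2.imread('pics/g1.png')[220:480,220:420],(308,400))
cv2.imwrite('pics/g4.png',np.hstack([b,d]))
to((.619,-.263,.40,-4),(.619,-.263,.262,-4))
E
```

```text
{'time_s': 16.5, 'tcp_pos': [0.588, -0.149, 0.402], 'eef_rot': [-179.99, 0.022, 7.796], 'contact_force': [-0.415, 0.329, -3.149], 'gripper_width': 0.024, 'joints': [4.222, 14.303, -8.575, -0.01, -67.144, 93.578]}
(0.619, -0.263, 0.4, -4) shift [0.0146 0.1188 0.0018] = 3 x [0.0049 0.0396 0.0006] turn z 11.9 = 2 x 5.96
(0.619, -0.263, 0.262, -4) shift [ 0.    -0.     0.138] = 4 x [ 0.     -0.      0.0345] turn z 0 = 0 x 0.0
```

View pics/g4.png

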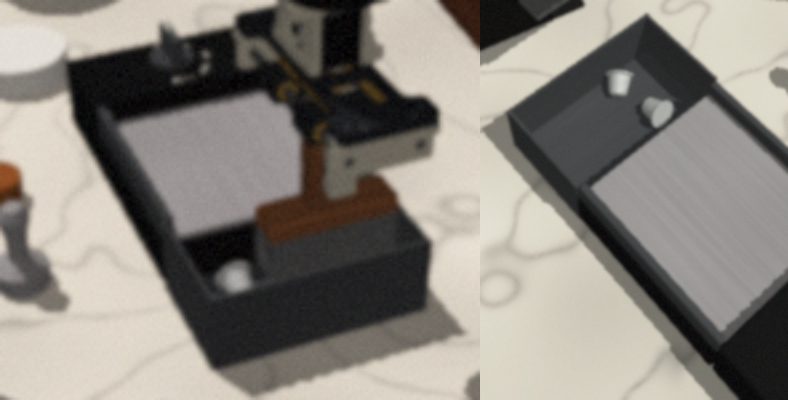

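Both capsules are in the bin ((619,83) and (657,110) in the crop) and the deck is clear. Put the brush back, checking where the second capsule sits.

Call:
carry_out([
  [[0.005,0.039,0],[0,0,0],200],
  [[0.005,0.039,0],[0,0,0],200],
  [[0.005,0.041,0],[0,0,0],200],
  [[0,0,0],[0,0,6],200],
  [[0,0,0],[0,0,6],200],
  [[0,0,0],[0,0,0],200],
  [[0,0,0],[0,0,0],200],
])

```text
time_s: 17.18
tcp_pos: [0.6197, -0.2624, 0.402]
eef_rot: [-180.0, -0.0, -3.8]
contact_force: [0.6, 0.6, -1.3]
gripper_width: 0.024
```

```bash
python3 - <<'E'
from h import *
st();go(.619,-.264,.268,-4)
c=cal('g1');a=np.radians(7.8);b=np.array([.578,.144])
for z in(.018,.05):
  p=plane(c,[[220+139/1.54,220+83/1.54],[220+177/1.54,220+110/1.54]],z)[:,:2]-b
  print(z,(p@np.array([[np.cos(a),-np.sin(a)],[np.sin(a),np.cos(a)]])+[0,.173]).round(3))
E
```

```text
{'time_s': 17.183, 'tcp_pos': [0.62, -0.262, 0.402], 'eef_rot': [-179.988, -0.014, -3.82], 'contact_force': [0.612, 0.564, -1.272], 'gripper_width': 0.024, 'joints': [-6.393, 20.443, 0.186, -0.014, -69.729, 92.578]}
shift [-0.0006  0.0017  0.134 ] then turn [-0.01 -0.01  0.18]
0.018 [[-0.041 -0.037]
 [-0.051  0.025]]
0.05 [[-0.028 -0.022]
 [-0.038  0.037]]
```

Call:
carry_out([
  [[0,0.001,0.035],[0,0,0],200],
  [[0,0,0.035],[0,0,0],200],
  [[0,0,0.035],[0,0,0],200],
  [[0,0,0.02],[0,0,0],200],
  [[0,0,0.01],[0,0,0],200],
  [[0,0,0.005],[0,0,0],200],
  [[0,0,0],[0,0,0],200],
  [[0,0,0],[0,0,0],200],
  [[0,0,0],[0,0,0],200],
])

```text
time_s: 17.93
tcp_pos: [0.6202, -0.2643, 0.2639]
eef_rot: [180.0, -0.2, -4.0]
contact_force: [-0.0, 0.5, -0.9]
gripper_width: 0.024
```

Call:
carry_out([
  [[0,0,0],[0,0,0],120],
  [[0,0,0],[0,0,0],120],
  [[0,0,0],[0,0,0],120],
  [[0,0,0],[0,0,0],80],
  [[0,0,0],[0,0,0],80],
  [[0,0,0],[0,0,0],80],
  [[0,0,-0.03],[0,0,0],0],
  [[0,0,-0.035],[0,0,0],0],
  [[0,0,-0.035],[0,0,0],0],
  [[0,0,-0.035],[0,0,0],0],
  [[0,0,0],[0,0,0],0],
  [[0,0,0],[0,0,0],0],
])

```text
time_s: 18.93
tcp_pos: [0.6197, -0.2646, 0.4001]
eef_rot: [180.0, -0.3, -4.1]
contact_force: [0.8, 0.5, -1.2]
gripper_width: 0.0871
```

```bash
python3 - <<'E'
from h import *
st();snap('scene','i1.png');snap('side','i2.png')
b=cv2.resize(cv2.imread('pics/i2.png')[250:430,250:490],(480,360)); d=cv2.resize(cv2.imread('pics/i1.png')[100:280,180:340],(320,360))
cv2.imwrite('pics/i4.png',np.hstack([b,d]))
E
```

```text
{'time_s': 18.933, 'tcp_pos': [0.62, -0.265, 0.4], 'eef_rot': [179.974, -0.329, -4.072], 'contact_force': [0.773, 0.486, -1.182], 'gripper_width': 0.087, 'joints': [-6.583, 20.488, -0.013, 0.012, -69.169, 92.507]}
```

View pics/i4.png

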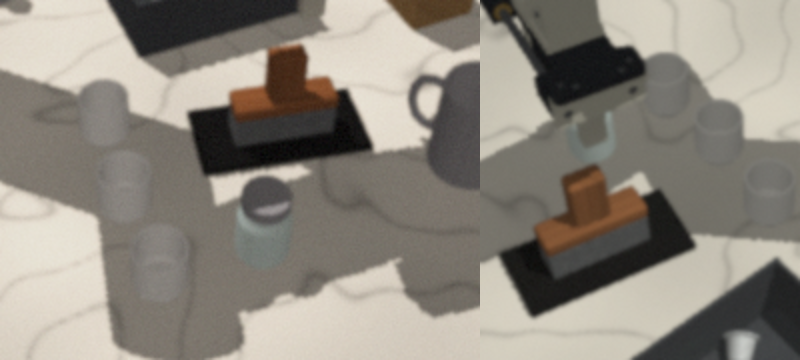

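Brush stands on its stand. Go above the cups with jaws along world x and look.

```bash
python3 - <<'E'
from h import *
to((.436,-.15,.40,-82.2))
E
```

```text
(0.436, -0.15, 0.4, -82.2) shift [-0.1907 -0.101  -0.0035] = 5 x [-0.0381 -0.0202 -0.0007] turn z 78.1 = 12 x 6.51
```

Call:
carry_out([
  [[-0.032,-0.0168,0],[0,0,0],0],
  [[-0.032,-0.0168,0],[0,0,0],0],
  [[-0.032,-0.0168,0],[0,0,0],0],
  [[-0.032,-0.0168,0],[0,0,0],0],
  [[-0.032,-0.0168,0],[0,0,0],0],
  [[-0.031,-0.017,0],[0,0,0],0],
  [[0,0,0],[0,0,6.5],0],
  [[0,0,0],[0,0,6.5],0],
  [[0,0,0],[0,0,6.5],0],
  [[0,0,0],[0,0,6.5],0],
  [[0,0,0],[0,0,6.5],0],
  [[0,0,0],[0,0,6.5],0],
])

```text
time_s: 20.03
tcp_pos: [0.4356, -0.1501, 0.3956]
eef_rot: [179.9, 0.1, -43.4]
contact_force: [0.9, -0.9, -0.3]
gripper_width: 0.0877
```

Call:
carry_out([
  [[0,0,0],[0,0,6.5],0],
  [[0,0,0],[0,0,6.5],0],
  [[0,0,0],[0,0,6.5],0],
  [[0,0,0],[0,0,6.5],0],
  [[0,0,0],[0,0,6.5],0],
  [[0,0,0],[0,0,6.5],40],
  [[0,0,0],[0,0,0],40],
  [[0,0,0],[0,0,0],40],
])

```text
time_s: 20.7
tcp_pos: [0.4358, -0.1502, 0.3959]
eef_rot: [179.9, 0.0, -81.9]
contact_force: [0.1, 0.5, 0.8]
gripper_width: 0.0752
```

```bash
python3 - <<'E'
from h import *
st();snap('wrist','j1.png');c=cal('j1')
print(proj(c,[[.436,-.213,.058],[.433,-.316,.058],[.446,-.412,.058]]).round())
E
```

```text
{'time_s': 20.7, 'tcp_pos': [0.436, -0.15, 0.396], 'eef_rot': [179.901, 0.015, -81.878], 'contact_force': [0.072, 0.534, 0.758], 'gripper_width': 0.075, 'joints': [5.568, 0.331, -25.84, -0.012, -63.928, 2.559]}
[[ 319.  151.]
 [ 343.   14.]
 [ 348. -147.]]
```

View pics/j1.png

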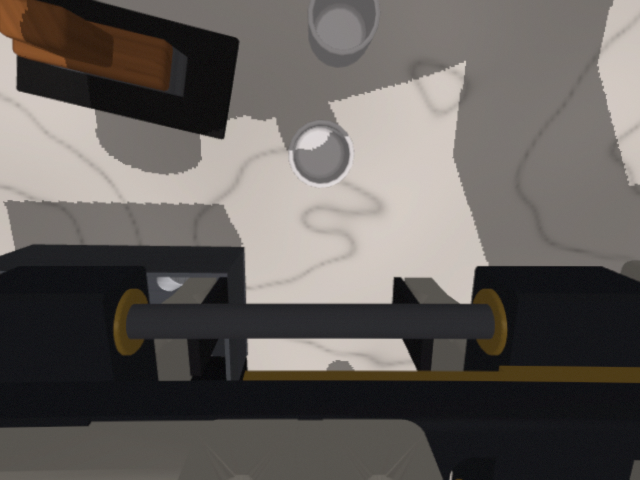

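Cup rims at (321,153) and (344,15), within 2 px of the prediction, so cup 1 is at (0.435,-0.214).

```bash
python3 - <<'E'
from h import *
c=cal('j1');p=plane(c,[[321,153],[344,15]],.058);print(p.round(4))
to((p[0][0],p[0][1],.396,-82.2),(p[0][0],p[0][1],.199,-82.2),(p[0][0],p[0][1],.38,-82.2))
a=np.radians(7.8);b=np.array([.578,.144]);X=np.array([np.cos(a),np.sin(a)]);Y=np.array([-np.sin(a),np.cos(a)])
for y in(.07,0,-.07):print(y,(b+y*Y).round(4))
E
```

```text
[[ 0.4343 -0.2114  0.058 ]
 [ 0.4322 -0.3154  0.058 ]]
(np.float64(0.4343358039548857), np.float64(-0.21143812624424888), 0.396, -82.2) shift [0.0604 0.0102 0.0002] = 2 x [0.0302 0.0051 0.0001] turn z 0.3 = 1 x 0.35
(np.float64(0.4343358039548857), np.float64(-0.21143812624424888), 0.199, -82.2) shift [ 0.    -0.     0.197] = 5 x [ 0.     -0.      0.0394] turn z -0.0 = 0 x -0.0
(np.float64(0.4343358039548857), np.float64(-0.21143812624424888), 0.38, -82.2) shift [ 0.    -0.    -0.181] = 5 x [ 0.     -0.     -0.0362] turn z -0.0 = 0 x -0.0
0.07 [0.5685 0.2134]
0 [0.578 0.144]
-0.07 [0.5875 0.0746]
```

Call:
carry_out([
  [[0.03,0.005,0],[0,0,0.3],40],
  [[0.031,0.005,0],[0,0,0],40],
  [[0,0,0.035],[0,0,0],40],
  [[0,0,0.035],[0,0,0],40],
  [[0,0,0.035],[0,0,0],40],
  [[0,0,0.035],[0,0,0],40],
  [[0,0,0.03],[0,0,0],40],
  [[0,0,0.02],[0,0,0],40],
  [[0,0,0.007],[0,0,0],40],
  [[0,0,0],[0,0,0],40],
])

```text
time_s: 21.58
tcp_pos: [0.4338, -0.2119, 0.1982]
eef_rot: [179.8, 0.1, -82.3]
contact_force: [-0.5, -0.9, -0.4]
gripper_width: 0.0736
```

Call:
carry_out([
  [[0,0,0],[0,0,0],130],
  [[0,0,0],[0,0,0],130],
  [[0,0,0],[0,0,0],130],
  [[0,0,0],[0,0,0],130],
  [[0,0,0],[0,0,0],130],
  [[0,0,0],[0,0,0],130],
  [[0,0,0],[0,0,0],130],
  [[0,0,0],[0,0,0],130],
], grip_force=15)

```text
time_s: 22.25
tcp_pos: [0.435, -0.212, 0.2013]
eef_rot: [-179.8, -0.0, -82.3]
contact_force: [-1.8, 2.1, 7.6]
gripper_width: 0.0549
```

Call:
carry_out([
  [[0,0,-0.015],[0,0,0],130],
  [[0,0,-0.025],[0,0,0],130],
  [[0,0,-0.035],[0,0,0],130],
  [[0,0,-0.035],[0,0,0],130],
  [[0,0,-0.035],[0,0,0],130],
  [[0,0,-0.035],[0,0,0],130],
  [[0,0,0],[0,0,0],130],
  [[0,0,0],[0,0,0],130],
])

```text
time_s: 22.92
tcp_pos: [0.4345, -0.212, 0.3825]
eef_rot: [-179.7, -0.1, -82.4]
contact_force: [-0.5, 0.9, -3.7]
gripper_width: 0.0554
```

```bash
python3 - <<'E'
from h import *
st();snap('side','k1.png');snap('wrist','k2.png');to((.578,.144,.381,-82.2))
b=cv2.imread('pics/k1.png')[140:400,200:440]; cv2.imwrite('pics/k3.png',np.hstack([cv2.resize(b,(360,390)),cv2.resize(cv2.imread('pics/k2.png'),(440,330))[:, :] if 0 else cv2.resize(cv2.imread('pics/k2.png'),(440,390))]))
E
```

```text
{'time_s': 22.917, 'tcp_pos': [0.434, -0.212, 0.383], 'eef_rot': [-179.651, -0.053, -82.372], 'contact_force': [-0.455, 0.908, -3.743], 'gripper_width': 0.055, 'joints': [-2.635, 3.134, -24.779, -0.012, -61.735, 10.269]}
(0.578, 0.144, 0.381, -82.2) shift [-0.3336 -0.1901 -0.0015] = 9 x [-0.0371 -0.0211 -0.0002] turn z -0.2 = 1 x -0.19
```

View pics/k3.png

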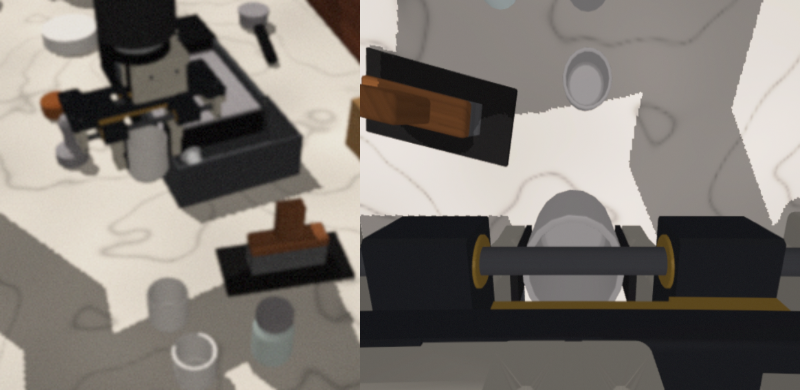

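Cup held, looks upright. Carry it to deck y=+0.07.

```bash
python3 - <<'E'
from h import *
to((.5685,.2134,.383,-82.2),(.5685,.2134,.265,-82.2));go(.5685,.2134,.383,-82.2)
E
```

```text
(0.5685, 0.2134, 0.383, -82.2) shift [-0.4036 -0.1899 -0.0035] = 11 x [-0.0367 -0.0173 -0.0003] turn z -0.2 = 1 x -0.19
(0.5685, 0.2134, 0.265, -82.2) shift [ 0.    -0.     0.118] = 3 x [ 0.     -0.      0.0393] turn z -0.0 = 0 x -0.0
shift [-0.4036 -0.1899 -0.0031] then turn [-0.01  0.04 -0.19]
```

Call:
carry_out([
  [[-0.015,-0.007,0],[0,0,0],130],
  [[-0.03,-0.014,0],[0,0,0],130],
  [[-0.036,-0.017,0],[0,0,0],130],
  [[-0.036,-0.017,0],[0,0,0],130],
  [[-0.036,-0.017,0],[0,0,0],130],
  [[-0.036,-0.017,0],[0,0,0],130],
  [[-0.036,-0.017,0],[0,0,0],130],
  [[-0.036,-0.017,0],[0,0,0],130],
  [[-0.036,-0.017,0],[0,0,0],130],
  [[-0.036,-0.017,0],[0,0,0],130],
  [[-0.036,-0.016,0],[0,0,0],130],
  [[-0.034,-0.017,0],[0,0,0],130],
])

```text
time_s: 24.02
tcp_pos: [0.569, 0.2147, 0.3779]
eef_rot: [179.8, -0.1, -82.4]
contact_force: [0.5, -1.2, -0.9]
gripper_width: 0.0548
```

Call:
carry_out([
  [[0,0,0],[0,0,0],130],
  [[0,0,0.03],[0,0,0],130],
  [[0,0,0.035],[0,0,0],130],
  [[0,0,0.03],[0,0,0],130],
  [[0,0,0.015],[0,0,0],130],
  [[0,0,0.006],[0,0,0],130],
  [[0,0,0],[0,0,0],130],
  [[0,0,0],[0,0,0],130],
  [[0,0,0],[0,0,0],130],
])

```text
time_s: 24.77
tcp_pos: [0.5694, 0.2127, 0.2637]
eef_rot: [180.0, -0.0, -82.4]
contact_force: [-0.5, -1.0, -1.2]
gripper_width: 0.0544
```

Call:
carry_out([
  [[0,0,0.002],[0,0,0],130],
  [[0,0,0],[0,0,0],130],
  [[0,0,0],[0,0,0],130],
])

```text
time_s: 25.02
tcp_pos: [0.5693, 0.2126, 0.2621]
eef_rot: [-180.0, 0.0, -82.4]
contact_force: [0.3, 0.1, -1.8]
gripper_width: 0.0546
```

Call:
carry_out([
  [[0,0,0.0015],[0,0,0],130],
  [[0,0,0],[0,0,0],130],
  [[0,0,0],[0,0,0],130],
])

```text
time_s: 25.27
tcp_pos: [0.5693, 0.2126, 0.2605]
eef_rot: [-180.0, 0.0, -82.4]
contact_force: [-0.1, -0.4, -2.1]
gripper_width: 0.0546
```

Call:
carry_out([
  [[0,0,0.0015],[0,0,0],130],
  [[0,0,0],[0,0,0],130],
  [[0,0,0],[0,0,0],70],
  [[0,0,0],[0,0,0],50],
  [[0,0,0],[0,0,0],40],
  [[0,0,0],[0,0,0],40],
  [[0,0,0],[0,0,0],40],
  [[0,0,-0.02],[0,0,0],40],
  [[0,0,-0.035],[0,0,0],40],
  [[0,0,-0.035],[0,0,0],40],
  [[0,0,-0.035],[0,0,0],40],
])

```text
time_s: 26.18
tcp_pos: [0.5691, 0.2125, 0.3853]
eef_rot: [180.0, -0.0, -82.4]
contact_force: [0.8, -0.4, -0.2]
gripper_width: 0.0737
```

```bash
python3 - <<'E'
from h import *
st();to((.4322,-.3154,.385,-82.2),(.4322,-.3154,.199,-82.2));snap('scene','l1.png')
E
```

```text
{'time_s': 26.183, 'tcp_pos': [0.569, 0.213, 0.385], 'eef_rot': [179.973, -0.034, -82.375], 'contact_force': [0.789, -0.43, -0.184], 'gripper_width': 0.074, 'joints': [38.887, 15.009, -9.829, 0.017, -65.203, -31.269]}
(0.4322, -0.3154, 0.385, -82.2) shift [5.051e-01 2.057e-01 3.000e-04] = 13 x [0.0389 0.0158 0.    ] turn z -0.2 = 1 x -0.18
(0.4322, -0.3154, 0.199, -82.2) shift [ 0.    -0.     0.186] = 5 x [ 0.     -0.      0.0372] turn z -0.0 = 0 x -0.0
```

Call:
carry_out([
  [[0.02,0.008,0],[0,0,0],40],
  [[0.036,0.016,0],[0,0,0],40],
  [[0.036,0.016,0],[0,0,0],40],
  [[0.036,0.016,0],[0,0,0],40],
  [[0.036,0.016,0],[0,0,0],40],
  [[0.036,0.016,0],[0,0,0],40],
  [[0.036,0.016,0],[0,0,0],40],
  [[0.036,0.016,0],[0,0,0],40],
  [[0.036,0.016,0],[0,0,0],40],
  [[0.036,0.016,0],[0,0,0],40],
  [[0.036,0.016,0],[0,0,0],40],
  [[0.036,0.016,0],[0,0,0],40],
])

```text
time_s: 27.23
tcp_pos: [0.4411, -0.2257, 0.3842]
eef_rot: [-179.9, -0.0, -82.4]
contact_force: [1.1, -0.5, 0.5]
gripper_width: 0.0741
```

Call:
carry_out([
  [[0.023,0.02,0],[0,0,0],40],
  [[0,0,0],[0,0,0],40],
  [[0,0,0],[0,0,0],40],
])

```text
time_s: 27.48
tcp_pos: [0.4244, -0.2508, 0.3838]
eef_rot: [-180.0, 0.0, -82.6]
contact_force: [0.6, 0.2, -0.1]
gripper_width: 0.074
```

```bash
cat >> h.py <<'E'
def circ(f,guess,z=.058,n=4):
    "Hough circles near the guess, as world points"
    c=cal(f); g=cv2.GaussianBlur(cv2.imread('pics/'+f+'.png',0),(5,5),1); u=proj(c,[guess])[0]
    H=cv2.HoughCircles(g[:262],cv2.HOUGH_GRADIENT,1,8,param1=60,param2=18,minRadius=26,maxRadius=38)
    print('predicted px',u.round())
    if H is not None:
        H=H[0]; H=H[np.hypot(*(H[:,:2]-u).T)<60][:n]
        for h in H: print(h.round(1),plane(c,[h[:2]],z)[0].round(4))
E
python3 - <<'E'
from h import *
st();snap('wrist','m1.png');circ('m1',[.4322,-.3154,.058])
circ('j1',[.4343,-.2114,.058])
E
```

```text
{'time_s': 27.483, 'tcp_pos': [0.424, -0.251, 0.384], 'eef_rot': [-179.982, 0.005, -82.569], 'contact_force': [0.56, 0.205, -0.128], 'gripper_width': 0.074, 'joints': [-7.691, 4.134, -23.506, -0.011, -62.344, 15.127]}
predicted px [311. 147.]
[310.5 145.5  29.7] [ 0.4329 -0.3161  0.058 ]
[314.5 152.5  28.6] [ 0.429  -0.3111  0.058 ]
[302.5 149.5  30.6] [ 0.439  -0.3122  0.058 ]
predicted px [321. 153.]
[319.5 152.5  29.6] [ 0.4357 -0.2117  0.058 ]
```

```bash
python3 - <<'E'
from h import *
to((.4325,-.316,.384,-82.4),(.4325,-.316,.199,-82.4))
E
```

```text
(0.4325, -0.316, 0.384, -82.4) shift [ 0.0664  0.0011 -0.0001] = 2 x [ 0.0332  0.0006 -0.0001] turn z -0.1 = 1 x -0.09
(0.4325, -0.316, 0.199, -82.4) shift [ 0.    -0.     0.185] = 5 x [ 0.    -0.     0.037] turn z -0.0 = 0 x -0.0
```

Call:
carry_out([
  [[0.033,0.0005,0],[0,0,0],40],
  [[0.033,0.0005,0],[0,0,0],40],
  [[0,0,0],[0,0,0],40],
  [[0,0,0.035],[0,0,0],40],
  [[0,0,0.035],[0,0,0],40],
  [[0,0,0.035],[0,0,0],40],
  [[0,0,0.035],[0,0,0],40],
  [[0,0,0.025],[0,0,0],40],
  [[0,0,0.014],[0,0,0],40],
  [[0,0,0.005],[0,0,0],40],
  [[0,0,0],[0,0,0],40],
])

```text
time_s: 28.45
tcp_pos: [0.4335, -0.3141, 0.1988]
eef_rot: [179.9, 0.1, -82.3]
contact_force: [0.6, -0.5, 0.9]
gripper_width: 0.0738
```

Call:
carry_out([
  [[0,0,0],[0,0,0],130],
  [[0,0,0],[0,0,0],130],
  [[0,0,0],[0,0,0],130],
  [[0,0,0],[0,0,0],130],
  [[0,0,0],[0,0,0],130],
  [[0,0,0],[0,0,0],130],
  [[0,0,0],[0,0,0],130],
  [[0,0,0],[0,0,0],130],
])

```text
time_s: 29.12
tcp_pos: [0.4335, -0.3151, 0.2012]
eef_rot: [-179.9, -0.0, -82.4]
contact_force: [-0.4, 2.8, 7.5]
gripper_width: 0.0563
```

Call:
carry_out([
  [[0,0,-0.015],[0,0,0],130],
  [[0,0,-0.025],[0,0,0],130],
  [[0,0,-0.035],[0,0,0],130],
  [[0,0,-0.035],[0,0,0],130],
  [[0,0,-0.035],[0,0,0],130],
  [[0,0,-0.035],[0,0,0],130],
  [[0,0,0],[0,0,0],130],
  [[0,0,0],[0,0,0],130],
])

```text
time_s: 29.78
tcp_pos: [0.4331, -0.3151, 0.3825]
eef_rot: [-179.7, -0.1, -82.4]
contact_force: [-0.9, -0.3, -2.1]
gripper_width: 0.0564
```

```bash
python3 - <<'E'
from h import *
st();to((.578,.144,.381,-82.4),(.578,.144,.265,-82.4))
E
```

```text
{'time_s': 29.783, 'tcp_pos': [0.433, -0.315, 0.383], 'eef_rot': [-179.686, -0.115, -82.392], 'contact_force': [-0.916, -0.255, -2.14], 'gripper_width': 0.056, 'joints': [-15.064, 8.27, -18.89, -0.017, -62.506, 22.68]}
(0.578, 0.144, 0.381, -82.4) shift [-0.4359 -0.2044  0.0015] = 11 x [-0.0396 -0.0186  0.0001] turn z 0.0 = 1 x 0.01
(0.578, 0.144, 0.265, -82.4) shift [ 0.    -0.     0.116] = 3 x [ 0.     -0.      0.0387] turn z -0.0 = 0 x -0.0
```

Call:
carry_out([
  [[-0.02,-0.01,0],[0,0,0],130],
  [[-0.036,-0.017,0],[0,0,0],130],
  [[-0.036,-0.017,0],[0,0,0],130],
  [[-0.036,-0.017,0],[0,0,0],130],
  [[-0.036,-0.017,0],[0,0,0],130],
  [[-0.036,-0.017,0],[0,0,0],130],
  [[-0.036,-0.017,0],[0,0,0],130],
  [[-0.036,-0.017,0],[0,0,0],130],
  [[-0.036,-0.017,0],[0,0,0],130],
  [[-0.036,-0.017,0],[0,0,0],130],
  [[-0.036,-0.017,0],[0,0,0],130],
  [[-0.036,-0.016,0],[0,0,0],130],
])

```text
time_s: 30.78
tcp_pos: [0.5719, 0.1251, 0.3785]
eef_rot: [179.9, -0.0, -82.4]
contact_force: [1.2, 0.0, -1.6]
gripper_width: 0.0566
```

Call:
carry_out([
  [[-0.02,-0.008,0],[0,0,0],130],
  [[0,0,0],[0,0,0],130],
  [[0,0,0.02],[0,0,0],130],
  [[0,0,0.035],[0,0,0],130],
  [[0,0,0.035],[0,0,0],130],
  [[0,0,0.02],[0,0,0],130],
  [[0,0,0.006],[0,0,0],130],
  [[0,0,0],[0,0,0],130],
  [[0,0,0],[0,0,0],130],
])

```text
time_s: 31.53
tcp_pos: [0.5772, 0.1437, 0.2633]
eef_rot: [179.9, -0.0, -82.4]
contact_force: [0.2, 0.3, -1.7]
gripper_width: 0.0563
```

Call:
carry_out([
  [[0,0,0.002],[0,0,0],130],
  [[0,0,0.0015],[0,0,0],130],
  [[0,0,0.0013],[0,0,0],130],
  [[0,0,0],[0,0,0],130],
  [[0,0,0],[0,0,0],70],
  [[0,0,0],[0,0,0],50],
  [[0,0,0],[0,0,0],40],
  [[0,0,0],[0,0,0],40],
  [[0,0,0],[0,0,0],40],
  [[0,0,-0.02],[0,0,0],40],
  [[0,0,-0.035],[0,0,0],40],
  [[0,0,-0.035],[0,0,0],40],
])

```text
time_s: 32.53
tcp_pos: [0.5771, 0.1439, 0.3491]
eef_rot: [179.8, -0.1, -82.4]
contact_force: [0.2, 0.5, -0.0]
gripper_width: 0.0739
```

```bash
python3 - <<'E'
from h import *
st();to((.444,-.29,.388,-82.4),(.444,-.29,.388,-20))
E
```

```text
{'time_s': 32.533, 'tcp_pos': [0.577, 0.144, 0.349], 'eef_rot': [179.846, -0.079, -82.376], 'contact_force': [0.176, 0.451, -0.011], 'gripper_width': 0.074, 'joints': [32.82, 15.498, -14.169, 0.007, -60.506, -25.2]}
(0.444, -0.29, 0.388, -82.4) shift [ 0.4124  0.1895 -0.0389] = 11 x [ 0.0375  0.0172 -0.0035] turn z 0.0 = 1 x 0.02
(0.444, -0.29, 0.388, -20) shift [ 0. -0. -0.] = 1 x [ 0. -0. -0.] turn z -62.4 = 9 x -6.93
```

Call:
carry_out([
  [[0.02,0.008,-0.035],[0,0,0],40],
  [[0.037,0.0145,-0.003],[0,0,0],40],
  [[0.037,0.0145,0],[0,0,0],40],
  [[0.037,0.0145,0],[0,0,0],40],
  [[0.037,0.0145,0],[0,0,0],40],
  [[0.037,0.0145,0],[0,0,0],40],
  [[0.037,0.0145,0],[0,0,0],40],
  [[0.037,0.0145,0],[0,0,0],40],
  [[0.037,0.0145,0],[0,0,0],40],
  [[0.037,0.0145,0],[0,0,0],40],
  [[0.037,0.0145,0],[0,0,0],40],
  [[0.037,0.0145,0],[0,0,0],40],
])

```text
time_s: 33.53
tcp_pos: [0.4671, -0.3031, 0.3875]
eef_rot: [-179.9, -0.0, -82.4]
contact_force: [0.9, -0.6, 0.2]
gripper_width: 0.0738
```

Call:
carry_out([
  [[0.037,0.0145,0],[0,0,0],40],
  [[0,0,0],[0,0,0],40],
  [[0,0,0],[0,0,0],40],
])

```text
time_s: 33.78
tcp_pos: [0.4576, -0.3419, 0.3867]
eef_rot: [180.0, 0.0, -82.6]
contact_force: [-0.3, -0.6, -0.1]
gripper_width: 0.0738
```

```bash
python3 - <<'E'
from h import *
st();snap('wrist','n1.png');circ('n1',[.446,-.412,.058])
E
```

```text
{'time_s': 33.783, 'tcp_pos': [0.458, -0.342, 0.387], 'eef_rot': [179.978, 0.021, -82.61], 'contact_force': [-0.344, -0.608, -0.084], 'gripper_width': 0.074, 'joints': [-17.146, 11.574, -14.194, -0.011, -64.261, 24.541]}
predicted px [335. 142.]
[337.5 141.5  30. ] [ 0.4444 -0.4127  0.058 ]
```

View pics/n1.png

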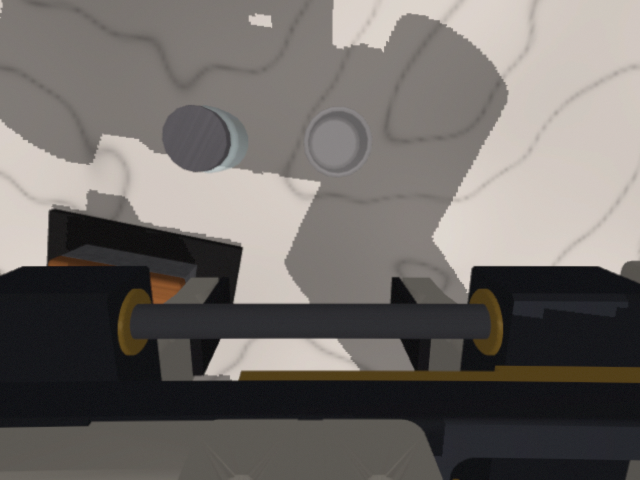

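Cup 3 rim at (338,141), jar lid at (197,138). Turn to yaw −20 so the gripper body clears the jar.

Call:
carry_out([
  [[0,0,0],[0,0,-7],40],
  [[0,0,0],[0,0,-7],40],
  [[0,0,0],[0,0,-7],40],
  [[0,0,0],[0,0,-7],40],
  [[0,0,0],[0,0,-7],40],
  [[0,0,0],[0,0,-7],40],
  [[0,0,0],[0,0,-7],40],
  [[0,0,0],[0,0,-7],40],
  [[0,0,0],[0,0,-6.6],40],
  [[0,0,0],[0,0,0],40],
  [[0,0,0],[0,0,0],40],
])

```text
time_s: 34.75
tcp_pos: [0.459, -0.3388, 0.3874]
eef_rot: [-180.0, -0.0, -19.9]
contact_force: [0.1, -0.2, -0.4]
gripper_width: 0.0736
```

```bash
python3 - <<'E'
from h import *
st();to((.4445,-.4125,.386,-20),(.4445,-.4125,.199,-20))
E
```

```text
{'time_s': 34.75, 'tcp_pos': [0.459, -0.339, 0.387], 'eef_rot': [-179.983, -0.034, -19.889], 'contact_force': [0.058, -0.188, -0.374], 'gripper_width': 0.074, 'joints': [-16.79, 11.458, -14.245, -0.017, -64.262, 86.908]}
(0.4445, -0.4125, 0.386, -20) shift [0.0114 0.0743 0.0014] = 2 x [0.0057 0.0371 0.0007] turn z 0.1 = 1 x 0.11
(0.4445, -0.4125, 0.199, -20) shift [ 0.    -0.     0.187] = 5 x [ 0.     -0.      0.0374] turn z 0 = 0 x 0.0
```

Call:
carry_out([
  [[0.004,0.025,0],[0,0,0],40],
  [[0.004,0.025,0],[0,0,0],40],
  [[0.0034,0.0243,0],[0,0,0],40],
  [[0,0,0],[0,0,0],40],
  [[0,0,0.035],[0,0,0],40],
  [[0,0,0.035],[0,0,0],40],
  [[0,0,0.035],[0,0,0],40],
  [[0,0,0.035],[0,0,0],40],
  [[0,0,0.028],[0,0,0],40],
  [[0,0,0.014],[0,0,0],40],
  [[0,0,0.005],[0,0,0],40],
  [[0,0,0],[0,0,0],40],
])

```text
time_s: 35.75
tcp_pos: [0.4443, -0.413, 0.199]
eef_rot: [-180.0, 0.1, -19.9]
contact_force: [-0.4, 0.4, 0.8]
gripper_width: 0.074
```

Call:
carry_out([
  [[0,0,0],[0,0,0],130],
  [[0,0,0],[0,0,0],130],
  [[0,0,0],[0,0,0],130],
  [[0,0,0],[0,0,0],130],
  [[0,0,0],[0,0,0],130],
  [[0,0,0],[0,0,0],130],
  [[0,0,0],[0,0,0],130],
  [[0,0,0],[0,0,0],130],
])

```text
time_s: 36.42
tcp_pos: [0.4448, -0.4139, 0.2017]
eef_rot: [180.0, -0.2, -19.8]
contact_force: [-0.6, 1.4, 7.4]
gripper_width: 0.0563
```

Call:
carry_out([
  [[0,0,-0.015],[0,0,0],130],
  [[0,0,-0.025],[0,0,0],130],
  [[0,0,-0.035],[0,0,0],130],
  [[0,0,-0.035],[0,0,0],130],
  [[0,0,-0.035],[0,0,0],130],
  [[0,0,-0.035],[0,0,0],130],
  [[0,0,0],[0,0,0],130],
  [[0,0,0],[0,0,0],130],
])

```text
time_s: 37.08
tcp_pos: [0.4442, -0.4138, 0.383]
eef_rot: [180.0, -0.3, -19.8]
contact_force: [0.1, 0.0, -2.7]
gripper_width: 0.056
```

```bash
python3 - <<'E'
from h import *
st();to((.5875,.0746,.381,-20),(.5875,.0746,.381,-82.2))
E
```

```text
{'time_s': 37.083, 'tcp_pos': [0.444, -0.414, 0.383], 'eef_rot': [179.988, -0.323, -19.794], 'contact_force': [0.065, 0.029, -2.747], 'gripper_width': 0.056, 'joints': [-24.553, 14.958, -10.199, -0.017, -64.521, 94.766]}
(0.5875, 0.0746, 0.381, -20) shift [-0.0306 -0.508   0.002 ] = 13 x [-0.0024 -0.0391  0.0002] turn z 0.2 = 1 x 0.21
(0.5875, 0.0746, 0.381, -82.2) shift [ 0. -0. -0.] = 1 x [ 0. -0. -0.] turn z 62.2 = 9 x 6.91
```

Call:
carry_out([
  [[-0.001,-0.02,0],[0,0,0],130],
  [[-0.0024,-0.039,0],[0,0,0],130],
  [[-0.0024,-0.039,0],[0,0,0],130],
  [[-0.0024,-0.039,0],[0,0,0],130],
  [[-0.0024,-0.039,0],[0,0,0],130],
  [[-0.0024,-0.039,0],[0,0,0],130],
  [[-0.0024,-0.039,0],[0,0,0],130],
  [[-0.0024,-0.039,0],[0,0,0],130],
  [[-0.0024,-0.039,0],[0,0,0],130],
  [[-0.0024,-0.039,0],[0,0,0],130],
  [[-0.0024,-0.039,0],[0,0,0],130],
  [[-0.0024,-0.039,0],[0,0,0],130],
])

```text
time_s: 38.08
tcp_pos: [0.5698, 0.02, 0.3788]
eef_rot: [180.0, 0.1, -19.8]
contact_force: [1.0, -1.2, -1.3]
gripper_width: 0.0559
```

Call:
carry_out([
  [[-0.003,-0.039,0],[0,0,0],130],
  [[0,-0.02,0],[0,0,0],130],
  [[0,0,0],[0,0,7],130],
  [[0,0,0],[0,0,7],130],
  [[0,0,0],[0,0,7],130],
  [[0,0,0],[0,0,7],130],
  [[0,0,0],[0,0,7],130],
  [[0,0,0],[0,0,7],130],
  [[0,0,0],[0,0,7],130],
  [[0,0,0],[0,0,7],130],
  [[0,0,0],[0,0,6.4],130],
  [[0,0,0],[0,0,0],130],
])

```text
time_s: 39.08
tcp_pos: [0.5869, 0.0745, 0.3785]
eef_rot: [179.9, -0.0, -82.5]
contact_force: [0.2, -0.2, -2.0]
gripper_width: 0.056
```

```bash
python3 - <<'E'
from h import *
st();go(.5875,.0746,.263,-82.2);snap('scene','o1.png');snap('side','o2.png')
b=cv2.resize(cv2.imread('pics/o2.png')[100:290,230:430],(400,380)); d=cv2.resize(cv2.imread('pics/o1.png')[220:480,220:480],(380,380))
cv2.imwrite('pics/o4.png',np.hstack([b,d]))
E
```

```text
{'time_s': 39.083, 'tcp_pos': [0.587, 0.074, 0.379], 'eef_rot': [179.855, -0.018, -82.497], 'contact_force': [0.169, -0.165, -1.972], 'gripper_width': 0.056, 'joints': [26.137, 13.858, -12.29, -0.033, -63.995, -18.62]}
shift [-1.000e-04 -9.000e-04  1.155e-01] then turn [ 0.14 -0.02 -0.3 ]
```

View pics/o4.png

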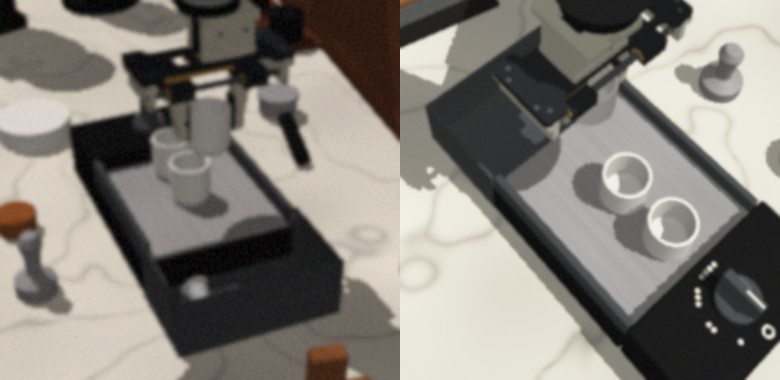

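Two cups stand upright on the deck, the third is in hand, the dial is still at the ring. Lower it.

Call:
carry_out([
  [[0,0,0.03],[0,0,0],130],
  [[0,0,0.035],[0,0,0],130],
  [[0,0,0.03],[0,0,0],130],
  [[0,0,0.015],[0,0,0],130],
  [[0,0,0.005],[0,0,0],130],
  [[0,0,0.002],[0,0,0],130],
  [[0,0,0.001],[0,0,0],130],
  [[0,0,0],[0,0,0],130],
  [[0,0,0],[0,0,0],130],
])

```text
time_s: 39.93
tcp_pos: [0.5879, 0.0748, 0.2633]
eef_rot: [-179.9, 0.0, -82.1]
contact_force: [0.6, 0.3, -0.7]
gripper_width: 0.0564
```

Call:
carry_out([
  [[0,0,0.001],[0,0,0],130],
  [[0,0,0],[0,0,0],130],
  [[0,0,0],[0,0,0],70],
  [[0,0,0],[0,0,0],50],
  [[0,0,0],[0,0,0],40],
  [[0,0,0],[0,0,0],40],
  [[0,0,0],[0,0,0],40],
  [[0,0,-0.02],[0,0,0],40],
  [[0,0,-0.035],[0,0,0],40],
  [[0,0,-0.035],[0,0,0],40],
  [[0,0,-0.035],[0,0,0],40],
  [[0,0,-0.03],[0,0,0],40],
])

```text
time_s: 40.93
tcp_pos: [0.5874, 0.0745, 0.4189]
eef_rot: [-179.9, 0.0, -82.2]
contact_force: [0.6, -0.5, 0.7]
gripper_width: 0.0739
```

```bash
python3 - <<'E'
from h import *
st();to((.556,.31,.41,-82.2),(.556,.31,.41,-82.2),(.556,.31,.279,-82.2))
E
```

```text
{'time_s': 40.933, 'tcp_pos': [0.587, 0.074, 0.419], 'eef_rot': [-179.89, 0.004, -82.169], 'contact_force': [0.592, -0.507, 0.715], 'gripper_width': 0.074, 'joints': [26.14, 12.246, -8.993, 0.032, -68.655, -18.321]}
(0.556, 0.31, 0.41, -82.2) shift [-0.2376 -0.001   0.0089] = 6 x [-0.0396 -0.0002  0.0015] turn z 0.0 = 1 x 0.03
(0.556, 0.31, 0.41, -82.2) shift [ 0. -0. -0.] = 1 x [ 0. -0. -0.] turn z -0.0 = 0 x -0.0
(0.556, 0.31, 0.279, -82.2) shift [ 0.    -0.     0.131] = 4 x [ 0.     -0.      0.0327] turn z -0.0 = 0 x -0.0
```

All cups down. Now to the dial, approached at yaw +98 so joint 6 has range for the 135° clockwise turn.

Call:
carry_out([
  [[-0.0394,0,0],[0,0,0],40],
  [[-0.0394,0,0],[0,0,0],40],
  [[-0.0394,0,0],[0,0,0],40],
  [[-0.0394,0,0],[0,0,0],40],
  [[-0.0394,0,0],[0,0,0],40],
  [[-0.0394,0,0],[0,0,0],40],
  [[0,0,0],[0,0,-7],40],
  [[0,0,0],[0,0,-7],40],
  [[0,0,0],[0,0,-7],40],
  [[0,0,0],[0,0,-7],40],
  [[0,0,0],[0,0,-7],40],
  [[0,0,0],[0,0,-7],40],
])

```text
time_s: 41.93
tcp_pos: [0.5552, 0.3089, 0.4162]
eef_rot: [-180.0, -0.0, -39.8]
contact_force: [-0.4, 0.2, 0.4]
gripper_width: 0.0741
```

Call:
carry_out([
  [[0,0,0],[0,0,-7],40],
  [[0,0,0],[0,0,-7],40],
  [[0,0,0],[0,0,-7],40],
  [[0,0,0],[0,0,-7],40],
  [[0,0,0],[0,0,-7],40],
  [[0,0,0],[0,0,-7],40],
  [[0,0,0],[0,0,-7],40],
  [[0,0,0],[0,0,-7],40],
  [[0,0,0],[0,0,-7],40],
  [[0,0,0],[0,0,-7],40],
  [[0,0,0],[0,0,-7],40],
  [[0,0,0],[0,0,-7],40],
])

```text
time_s: 42.93
tcp_pos: [0.5552, 0.3088, 0.4162]
eef_rot: [180.0, -0.0, 44.2]
contact_force: [0.2, 0.3, 0.2]
gripper_width: 0.0737
```

Call:
carry_out([
  [[0,0,0],[0,0,-7],40],
  [[0,0,0],[0,0,-7],40],
  [[0,0,0],[0,0,-7],40],
  [[0,0,0],[0,0,-7],40],
  [[0,0,0],[0,0,-7],40],
  [[0,0,0],[0,0,-7],40],
  [[0,0,0],[0,0,-7],40],
  [[0,0,0],[0,0,-5],40],
  [[0,0,0],[0,0,0],40],
  [[0,0,0],[0,0,0],40],
])

```text
time_s: 43.77
tcp_pos: [0.5552, 0.3088, 0.4162]
eef_rot: [180.0, -0.0, 97.7]
contact_force: [0.7, 0.4, -0.0]
gripper_width: 0.0742
```

```bash
python3 - <<'E'
from h import *
st();go(.556,.309,.279,97.8);snap('side','p2.png');snap('scene','p1.png')
b=cv2.resize(cv2.imread('pics/p2.png')[100:360,230:450],(400,473)); d=cv2.resize(cv2.imread('pics/p1.png')[120:480,180:480],(394,473))
cv2.imwrite('pics/p4.png',np.hstack([b,d]))
E
```

```text
{'time_s': 43.767, 'tcp_pos': [0.555, 0.309, 0.416], 'eef_rot': [179.98, -0.0, 97.652], 'contact_force': [0.68, 0.357, -0.035], 'gripper_width': 0.074, 'joints': [46.657, 16.452, -3.689, 0.013, -69.844, 140.991]}
shift [1.000e-04 7.000e-04 1.372e-01] then turn [ 0.02  0.   -0.15]
```

View pics/p4.png

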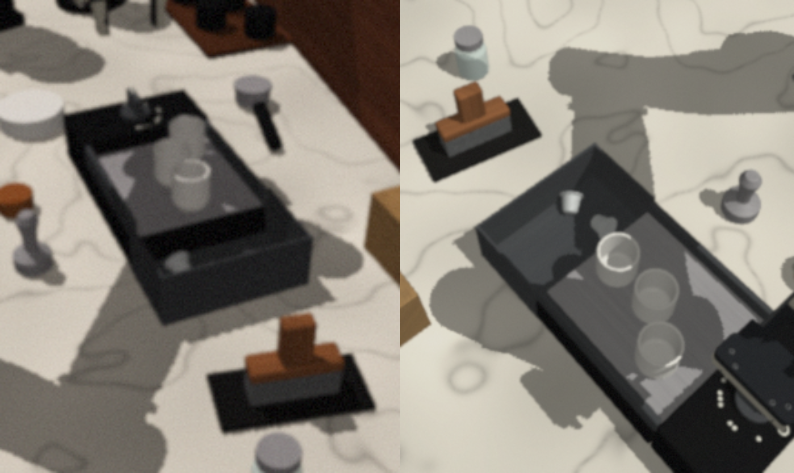

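The farthest cup has been knocked aside toward +x (660,345 in the crop). Measure the three on the deck.

```bash
python3 - <<'E'
from h import *
c=cal('p1');a=np.radians(7.8);b=np.array([.578,.144]);M=np.array([[np.cos(a),-np.sin(a)],[np.sin(a),np.cos(a)]])
k=300/394
uv=np.array([[618,252],[656,287],[661,340]])-[400,0]; uv=uv*k+[180,120]
print(((plane(c,uv,.118)[:,:2]-b)@M).round(3))
E
```

```text
[[ 0.003 -0.068]
 [ 0.001 -0.002]
 [ 0.044  0.05 ]]
```

Cup at deck (0.044, 0.050), still upright and well within limits. Go on with the dial.

Call:
carry_out([
  [[0,0,0.03],[0,0,0],40],
  [[0,0,0.035],[0,0,0],40],
  [[0,0,0.035],[0,0,0],40],
  [[0,0,0.022],[0,0,0],40],
  [[0,0,0.013],[0,0,0],40],
  [[0,0,0],[0,0,0],230],
  [[0,0,0],[0,0,0],230],
  [[0,0,0],[0,0,0],230],
  [[0,0,0],[0,0,0],230],
  [[0,0,0],[0,0,0],230],
  [[0,0,0],[0,0,0],230],
  [[0,0,0],[0,0,0],230],
], grip_force=25)

```text
time_s: 44.87
tcp_pos: [0.5554, 0.3089, 0.2821]
eef_rot: [179.9, -0.0, 97.8]
contact_force: [0.4, -0.8, 0.4]
gripper_width: 0.0325
```

Call:
carry_out([
  [[0,0,0],[0,0,0],230],
  [[0,0,0],[0,0,0],230],
  [[0,0,0],[0,0,0],230],
  [[0,0,0],[0,0,0],230],
  [[0,0,0],[0,0,0],230],
])

```text
time_s: 45.28
tcp_pos: [0.5562, 0.3091, 0.2815]
eef_rot: [179.9, -0.0, 97.8]
contact_force: [4.8, -0.2, -1.5]
gripper_width: 0.0113
```

Call:
carry_out([
  [[0,0,0],[0,0,6],230],
  [[0,0,0],[0,0,6],230],
  [[0,0,0],[0,0,6],230],
  [[0,0,0],[0,0,6],230],
  [[0,0,0],[0,0,6],230],
  [[0,0,0],[0,0,6],230],
  [[0,0,0],[0,0,6],230],
  [[0,0,0],[0,0,6],230],
  [[0,0,0],[0,0,6],230],
  [[0,0,0],[0,0,6],230],
  [[0,0,0],[0,0,6],230],
  [[0,0,0],[0,0,6],230],
])

```text
time_s: 46.28
tcp_pos: [0.5557, 0.3094, 0.2815]
eef_rot: [-180.0, -0.1, 25.5]
contact_force: [0.3, 2.4, 0.2]
gripper_width: 0.0116
```

Call:
carry_out([
  [[0,0,0],[0,0,6],230],
  [[0,0,0],[0,0,6],230],
  [[0,0,0],[0,0,6],230],
  [[0,0,0],[0,0,6],230],
  [[0,0,0],[0,0,6],230],
  [[0,0,0],[0,0,6],230],
  [[0,0,0],[0,0,6],230],
  [[0,0,0],[0,0,6],230],
  [[0,0,0],[0,0,6],230],
  [[0,0,0],[0,0,6],230],
  [[0,0,0],[0,0,3],230],
  [[0,0,0],[0,0,0],230],
])

```text
time_s: 47.28
tcp_pos: [0.5557, 0.31, 0.2816]
eef_rot: [-179.8, -0.0, -37.3]
contact_force: [1.3, 5.1, -2.4]
gripper_width: 0.0117
```

Call:
carry_out([
  [[0,0,0],[0,0,0],230],
  [[0,0,0],[0,0,0],150],
  [[0,0,0],[0,0,0],120],
  [[0,0,0],[0,0,0],120],
  [[0,0,0],[0,0,0],120],
  [[0,0,0],[0,0,0],120],
  [[0,0,-0.02],[0,0,0],120],
  [[0,0,-0.035],[0,0,0],120],
  [[0,0,-0.035],[0,0,0],120],
  [[0,0,-0.035],[0,0,0],120],
  [[0,0,-0.02],[0,0,0],120],
  [[0,0,0],[0,0,0],120],
])

```text
time_s: 48.28
tcp_pos: [0.556, 0.309, 0.4325]
eef_rot: [-179.5, -0.2, -37.1]
contact_force: [0.5, 0.8, 1.1]
gripper_width: 0.0463
```

```bash
python3 - <<'E'
from h import *
st();to((.45,.42,.42,-37))
E
```

```text
{'time_s': 48.283, 'tcp_pos': [0.556, 0.309, 0.432], 'eef_rot': [-179.508, -0.17, -37.137], 'contact_force': [0.53, 0.834, 1.136], 'gripper_width': 0.046, 'joints': [46.646, 15.851, -2.44, 0.122, -71.201, 6.18]}
(0.45, 0.42, 0.42, -37) shift [-0.1516 -0.0245  0.0125] = 4 x [-0.0379 -0.0061  0.0031] turn z -0.1 = 1 x -0.14
```

Back off and take a final look.

Call:
carry_out([
  [[-0.03,-0.005,0],[0,0,0],120],
  [[-0.03,-0.005,0],[0,0,0],120],
  [[-0.03,-0.005,0],[0,0,0],120],
  [[-0.03,-0.005,0],[0,0,0],120],
  [[-0.03,-0.005,0],[0,0,0],120],
  [[0,0,0],[0,0,0],120],
  [[0,0,0],[0,0,0],120],
  [[0,0,0],[0,0,0],120],
  [[0,0,0],[0,0,0],120],
])

```text
time_s: 49.03
tcp_pos: [0.4513, 0.4188, 0.426]
eef_rot: [180.0, -0.0, -37.2]
contact_force: [-1.0, -0.4, 0.1]
gripper_width: 0.0462
```

```bash
python3 - <<'E'
from h import *
st();snap('side','q2.png');snap('scene','q1.png')
b=cv2.resize(cv2.imread('pics/q2.png')[100:360,230:450],(360,425)); d=cv2.resize(cv2.imread('pics/q1.png')[180:480,220:530],(440,425))
cv2.imwrite('pics/q4.png',np.hstack([b,d]))
E
```

```text
{'time_s': 49.033, 'tcp_pos': [0.451, 0.419, 0.426], 'eef_rot': [179.989, -0.02, -37.213], 'contact_force': [-0.983, -0.396, 0.077], 'gripper_width': 0.046, 'joints': [61.019, 14.285, -5.362, 0.02, -70.366, -8.239]}
```

View pics/q4.png

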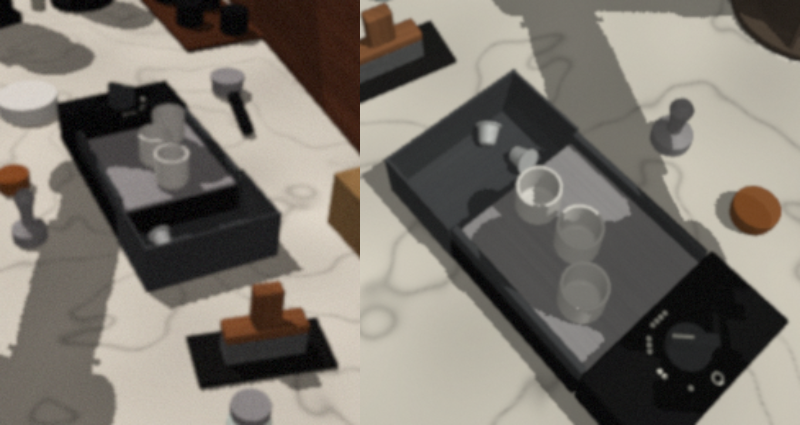

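The pointer line points left to the three dots (649,345); both capsules are in the bin, three cups stand on the deck and the brush is on its stand. I am handing in.

```bash
python3 -c "
from plant import r; print(r.close_job())"
```

```text
the job is handed in; nothing more can be done
None
```

I turned the dial to off and swept both capsules into the bin with the brush. I then stood the brush back on its stand, put the three cups on the deck and turned the dial to three dots. I handed the job in at about 49 s; it gave no verdict.

**Last checks:** The final camera pictures show:
- the pointer at the three dots;
- both capsules on the bin floor, well inside the limits;
- the brush upright, about 2 mm from the stand's centre by the arm's position at release;
- all three cups upright on the deck.

I saw none of the other things on the counter out of place, though I didn't measure their positions at the end.

**Off plan:**
- **Knocked cup:** one cup was knocked about 5 cm on the deck after I placed it. It still stood at about x 44, y 50 mm, within limits, so I left it.
- **Arm limit:** one arm move stopped short when joint 6 reached its range, tilting the tool about 7°. I corrected it before gripping the brush.
- **Grip force:** I saw an unexplained upward force of about 7.5 N each time I gripped a cup. It had no visible effect.

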